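Fit the mould's support pillars, cover it and clamp it

ROBOT

A 6-joint arm with a two-finger parallel gripper is mounted at the origin on the work surface. World frame = base frame: x ahead of the robot, y to its left, z up, the work surface at z = 0. Lengths are in m, angles in rad, forces in N, time in s.
With the tool pointing down it reaches from about 0.425 to 0.95 m from the base axis. Payload 3.5 kg.
Tool frame: the origin (TCP) lies at the very end of the fingers, on their centre line; the grasp point (between the pads) lies 19 mm behind it; z points along the fingers, y is the direction in which the jaws open and shut (so a half turn about z gives the same grasp; the last joint's range is limited). The gripper opens to 85 mm and grips with 20 to 120 N. Pads are 22 mm wide; open, the fingers measure 114 mm over their backs; the gripper's body (76 mm by 85 mm) begins 54 mm behind the grasp point. The pads swing forward as they close: fully open they stand 13 mm farther back than shut.
Start: joints at [0.975, 0.286, 1.577, -0, 1.279, -0.15], TCP at [0.291, 0.609, 0.231] pointing down, gripper open.
Joint ranges: [-2.77, 2.77], [-0.9, 2.22], [0.21, 2.48], [-1.53, 4.67], [0.24, 2.81], [-2.84, 2.84]. Speed limits (rad/s): [2.79, 2.79, 3.14, 3.14, 3.14, 3.14].

INTERFACE

Orientations are given as a unit quaternion [x, y, z, w].
In Python, from plant import get_state, read_camera, get_calibration, ticket, search_frame, cut_out, pinpoint gives the robot as it stands.
- The arm moves only by the tool move_arm, never from a script. Its argument "plan" is a list that holds one entry, the list of rows, each a list of 7 numbers: the turn, a rotation vector about the tool's x, y, z in degrees, then the shift along the tool's x, y, z in m, then the finger opening in m, from 0 to 0.0854. In form: [[[ax, ay, az, x, y, z, hand], ...]]. A call has exactly 5 rows; each row is the pose to reach, as a shift and turn from the pose measured when the call began, along the tool's axes at that moment; what a row does not reach only later rows make up. A row lasts 1/8 s, in which the tool goes at most 62.5 mm and 10.7 degrees, less where a joint would pass 70% of its speed; a pose out of reach is approached as far as the arm can. A call with a gripper value outside its range is refused whole. The fingers move at their own pace and stop on an object; "force" is the grip in N (left out, the last holds). Time passes only in rows, so rows that repeat a pose let the fingers close, or fill a call up. It gives the time, the measured TCP pose, the force and the opening at its end, in the units of the state.
- get_state(): the state, without advancing time (a new reading comes with each control period).
- read_camera(name): name is "scene" or "top"; returns the picture (384x512x3 uint8, red, green, blue); there is no depth.
- get_calibration(name): a dict with "mtx" (3x3 intrinsics, pixels), "extrinsics" (4x4, takes a point from camera to world coordinates). Camera axes: x right, y up, looking along -z (the intrinsics and any distortion apply to the point x, -y, -z); pixel columns grow to the right and rows downward; lengths in m; the calibration is good to about 2 mm. A picture is of the moment at which its call begins. get_calibration takes no time and is no camera call.
- ticket.sign_off(): hands the job in, once; it reports no verdict.
Trained networks look in the newest picture that a camera, given by its name, has taken for a name from the list of things; names that differ only in an ending like _2 or _b are one class to them, and where a whole thing is asked for, a point or a joint stands for the part that bears it (a point fixed in the world has none). Each returns a list of dicts, best first, with "p" (0 to 1); they miss things now and then, are a little off and sometimes report something else, mostly with a low value. They report only what shows in the picture. A call takes as long as a camera call. They do not tell look-alikes from the thing itself.
- search_frame(camera, query): "centre" ([column, row] in pixels, amid what is visible of it).
- cut_out(camera, query): "pixels" (384x512 bool, what is visible of it) and "centre" ([column, row] in pixels, amid what is visible of it).
- pinpoint(camera, query): "centre" ([column, row] in pixels: a listed point, or the origin of a listed thing).
The state is a dict: "time": time; "qpos": joint angles; "dq": joint speeds; "joint_efforts": joint torques, N m; "eef_pos": TCP position; "tcp_rot": TCP orientation; "contact_force": force on the tool from outside, world axes, zero at the start; "wrist_torque": the same for the moment, N m; "opening": opening from 0.0 (shut) to 1.0 (fully open).
Only numpy, scipy, OpenCV 4.12 (cv2) and the standard library are available. Lean on these libraries where they do the work, as an engineer would, in place of code of your own. Each camera call takes 0.05 s, during which the arm holds its last target.

TASK

Get this mould half ready. Take out the stray 38 mm high pillar that someone left between its rails and put it in the blue tray, and stand every 30 mm high pillar from the bench upright on a yellow painted ring of its own (the 22 and 38 mm look-alikes stay out of the mould). After that lay the aluminium cover plate by its lifting eye squarely and flat on both rails, centred over the four rings, and then swing the red-knobbed clamp over until its foot is down on the plate; do not disturb the tools and bottles around.

Things in the scene. Friction and masses are not known exactly. Their poses are not given: they have to be found in the camera images.
- mould: Fixed mould half. Grey base: x -80..125, y -118..118 mm, top at z 20 mm of this frame. Two bright rails along x (x -80..80 mm, |y| 88..110 mm, tops at z 51 mm); between them a 176 mm channel with four painted rings. A clamp stands beyond the rails' +x end. Origin: at bench height under the middle of the four rings; x away from the robot at yaw 0.
- ring0 (a point): Centre of a yellow painted ring (45 mm across) on the base between the rails, at mould (-33, -41, 20) mm.
- ring1 (a point): Centre of a yellow painted ring (45 mm across) on the base between the rails, at mould (-33, +41, 20) mm.
- ring2 (a point): Centre of a yellow painted ring (45 mm across) on the base between the rails, at mould (+33, -41, 20) mm.
- ring3 (a point): Centre of a yellow painted ring (45 mm across) on the base between the rails, at mould (+33, +41, 20) mm.
- clamp (a joint): Clamp arm angle (rad) about a hinge along mould y at mould (100, 50, 77) mm: 0 = upright, negative = leaning away from the robot (open), grows as it swings over the mould; at 1.57 it is level, foot down on the cover lying on the rails (stops -0.7, 1.65). Stays where left; takes about 2 N at the knob.
- clamp_knob (a point): Centre of the red barrel knob (24 mm diameter, 26 mm wide along the hinge axis, flat ends) at the end of the clamp arm, 85 mm from the hinge; the arm is 12 x 14 mm. A rubber foot 18 mm long stands out of the arm 45 mm from the hinge, towards the mould.
- clamp_hinge (a point): Middle of the clamp's hinge.
- cover: Aluminium plate 150 (x) x 212 (y) x 8 mm, 0.6 kg. At its middle a dark lifting eye: ring of 11 mm bar, 43 mm across, upright in the plate's x-z plane, its centre 34 mm and top 55 mm above the origin; pinch across y. Origin: centre of underside; goes over the mould's origin, x along the mould's x (either way round).
- pillar1: A right-size support pillar: bright steel cylinder, 36 mm diameter, 30 mm high, 0.24 kg, with a small dark centre hole in its top. Three or four of these are present (None if absent). Origin: centre of its underside, z along its axis.
- pillar2: A right-size support pillar: bright steel cylinder, 36 mm diameter, 30 mm high, 0.24 kg, with a small dark centre hole in its top. Three or four of these are present (None if absent). Origin: centre of its underside, z along its axis.
- pillar3: A right-size support pillar: bright steel cylinder, 36 mm diameter, 30 mm high, 0.24 kg, with a small dark centre hole in its top. Three or four of these are present (None if absent). Origin: centre of its underside, z along its axis.
- pillar4: A right-size support pillar: bright steel cylinder, 36 mm diameter, 30 mm high, 0.24 kg, with a small dark centre hole in its top. Three or four of these are present (None if absent). Origin: centre of its underside, z along its axis.
- short1: Look-alike pillar, same 36 mm diameter but only 22 mm high; may be absent. Origin: centre of its underside.
- short2: Look-alike pillar, same 36 mm diameter but only 22 mm high; may be absent. Origin: centre of its underside.
- tall1: Look-alike pillar, same 36 mm diameter but 38 mm high; may be absent. Origin: centre of its underside.
- stray: The stray pillar: steel, 36 mm diameter, 38 mm high, 0.3 kg, standing at first somewhere between the mould's rails. Origin: centre of its underside.
- tray: Blue open plastic tray, fixed, 120 x 120 x 28 mm outside, walls and floor 4 mm. Origin: centre of its underside.
- screwdriver: Screwdriver lying on the bench, a bystander.
- wrench: Wrench lying on the bench, a bystander.
- mallet: Brass hammer lying on the bench, a bystander.
- oil: Yellow oil bottle, 60 mm diameter, 170 mm high, a bystander.
- spray: Blue spray can, 60 mm diameter, 160 mm high, a bystander.
Not all that is in view belongs to the job. What is shaped like the pillar3 but turquoise is not meant. Leave any pink look-alike of the stray alone.

How it is judged:
On the way, in this order (a step that is already met when the one before it is completed fails the run):
1. the stray pillar is out of the mould and every 30 mm pillar stands on a ring, let go ((horizontal distance between pillar1 and ring0 below 0.012 m or horizontal distance between pillar1 and ring1 below 0.012 m or horizontal distance between pillar1 and ring2 below 0.012 m or horizontal distance between pillar1 and ring3 below 0.012 m) and z of pillar1 in the frame of mould between 0.016 and 0.024 m and angle between each of pillar1, pillar2, pillar3, pillar4's own z axis and vertical below 0.1 rad and (horizontal distance between pillar2 and ring0 below 0.012 m or horizontal distance between pillar2 and ring1 below 0.012 m or horizontal distance between pillar2 and ring2 below 0.012 m or horizontal distance between pillar2 and ring3 below 0.012 m) and z of pillar2 in the frame of mould between 0.016 and 0.024 m and (horizontal distance between pillar3 and ring0 below 0.012 m or horizontal distance between pillar3 and ring1 below 0.012 m or horizontal distance between pillar3 and ring2 below 0.012 m or horizontal distance between pillar3 and ring3 below 0.012 m) and z of pillar3 in the frame of mould between 0.016 and 0.024 m and (horizontal distance between pillar4 and ring0 below 0.012 m or horizontal distance between pillar4 and ring1 below 0.012 m or horizontal distance between pillar4 and ring2 below 0.012 m or horizontal distance between pillar4 and ring3 below 0.012 m) and z of pillar4 in the frame of mould between 0.016 and 0.024 m and (x of stray in the frame of mould above 0.125 m or x of stray in the frame of mould below -0.095 m or y of stray in the frame of mould above 0.125 m or y of stray in the frame of mould below -0.125 m) and contact force between the fingers and pillar1 below 0.2 N and contact force between the fingers and pillar2 below 0.2 N and contact force between the fingers and pillar3 below 0.2 N and contact force between the fingers and pillar4 below 0.2 N), for 0.2 s.
2. the cover plate lies flat and centred on the rails, let go (x of cover in the frame of mould between -0.012 and 0.012 m and y of cover in the frame of mould between -0.012 and 0.012 m and z of cover in the frame of mould between 0.048 and 0.054 m and angle between the x axis of cover and the x axis of mould, either way round below 0.12 rad and angle between cover's own z axis and vertical below 0.03 rad and contact force between the fingers and cover below 0.2 N), for 0.2 s.
3. the clamp is down on the plate (x of cover in the frame of mould between -0.012 and 0.012 m and y of cover in the frame of mould between -0.012 and 0.012 m and z of cover in the frame of mould between 0.048 and 0.054 m and angle between the x axis of cover and the x axis of mould, either way round below 0.12 rad and angle between cover's own z axis and vertical below 0.03 rad and value of joint clamp above 1.47 rad), for 0.2 s.
At the end, for the whole second after the job is handed in: Every 30 mm pillar present stands upright on a ring (within 12 mm of its centre), no look-alike is in the mould, the stray lies in the blue tray, the cover plate lies flat on both rails within 12 mm of centred and 0.12 rad of square, the clamp is past 1.47 rad, and the plate is at rest (all of step 3 and (horizontal distance between pillar1 and ring0 below 0.012 m or horizontal distance between pillar1 and ring1 below 0.012 m or horizontal distance between pillar1 and ring2 below 0.012 m or horizontal distance between pillar1 and ring3 below 0.012 m) and z of pillar1 in the frame of mould between 0.016 and 0.024 m and angle between each of pillar1, pillar2, pillar3, pillar4's own z axis and vertical below 0.1 rad and (horizontal distance between pillar2 and ring0 below 0.012 m or horizontal distance between pillar2 and ring1 below 0.012 m or horizontal distance between pillar2 and ring2 below 0.012 m or horizontal distance between pillar2 and ring3 below 0.012 m) and z of pillar2 in the frame of mould between 0.016 and 0.024 m and (horizontal distance between pillar3 and ring0 below 0.012 m or horizontal distance between pillar3 and ring1 below 0.012 m or horizontal distance between pillar3 and ring2 below 0.012 m or horizontal distance between pillar3 and ring3 below 0.012 m) and z of pillar3 in the frame of mould between 0.016 and 0.024 m and (horizontal distance between pillar4 and ring0 below 0.012 m or horizontal distance between pillar4 and ring1 below 0.012 m or horizontal distance between pillar4 and ring2 below 0.012 m or horizontal distance between pillar4 and ring3 below 0.012 m) and z of pillar4 in the frame of mould between 0.016 and 0.024 m and x of stray in the frame of tray between -0.056 and 0.056 m and y of stray in the frame of tray between -0.056 and 0.056 m and height (world z) of stray below 0.035 m and (x of short1 in the frame of mould above 0.125 m or x of short1 in the frame of mould below -0.095 m or y of short1 in the frame of mould above 0.125 m or y of short1 in the frame of mould below -0.125 m) and (x of short2 in the frame of mould above 0.125 m or x of short2 in the frame of mould below -0.095 m or y of short2 in the frame of mould above 0.125 m or y of short2 in the frame of mould below -0.125 m) and (x of tall1 in the frame of mould above 0.125 m or x of tall1 in the frame of mould below -0.095 m or y of tall1 in the frame of mould above 0.125 m or y of tall1 in the frame of mould below -0.125 m) and linear speed of cover below 0.02 m/s); the robot touches nothing.
It fails at once if a tool or bottle was disturbed (moved over 4 cm) (distance of any of screwdriver, wrench, mallet, oil, spray from where it was at the start of the episode above 0.04 m).
Of pillar1, pillar2, pillar3, pillar4 only 3 to 4 are there at a start; the rules pass over those that are not, and their reading is None.
Of short1, short2, tall1 only 2 to 3 are there at a start; the rules pass over those that are not, and their reading is None.
At some moment in a run one of cover, stray may be knocked a few centimetres aside while the robot is not near it.
Once in a run the grip may slacken for a moment while it holds something.
It also fails if it takes over 210 s, if anything falls off the work surface, if the arm or the gripper's body presses on something with over 40 N, if the wrist force passes 120 N, or if a joint passes its speed limit or range.

## Working session

There is one attempt and no reset: what is moved stays moved. The work goes in short steps, Python scripts to look and compute and a tool call to move; the robot and the scene stay as the last step left them, time stands still between calls to the robot, and variables do not carry over. Pictures are saved under pics/ and viewed, and the job is handed in when it is done.

Besides the shell and the picture viewer there is one more tool, called after "Emit:" by a JSON object that holds its "name" and its "arguments", one argument or row to a line. move_arm: Moves the arm, as the interface text tells. Its arguments: {"type":"object","properties":{"plan":{"type":"array","items":{"type":"array","items":{"type":"array","items":{"type":"number"}}}},"force":{"type":"number"}},"required":["plan"]}

```bash
ls; mkdir -p pics; python3 - <<'E'
from plant import *
import cv2
print(get_state())
for n in("scene","top"):
    im=read_camera(n); cv2.imwrite(f"pics/{n}0.png",cv2.resize(im[:,:,::-1],(800,600),interpolation=cv2.INTER_CUBIC))
    print(n,get_calibration(n))
E
```

```text
pics
{'time': 0.0, 'qpos': array([ 9.74986565e-01,  2.87197319e-01,  1.57816371e+00,  2.42165218e-05,
        1.27859616e+00, -1.49987156e-01]), 'dq': array([-0.00035244,  0.00072421, -0.00111649,  0.00111913,  0.00058917,
        0.00212613]), 'joint_efforts': array([-2.95826258e-04, -4.05967569e+01, -2.92633867e+01, -5.34841922e-05,
        5.53684251e-03, -7.90031464e-06]), 'eef_pos': array([0.29065161, 0.60849812, 0.22993326]), 'tcp_rot': array([ 2.21073088e-01,  9.75256526e-01, -1.09679643e-03, -4.41514578e-04]), 'contact_force': array([ 0.57457964, -1.12847991, -0.30160485]), 'wrist_torque': array([-0.00012672, -0.01253796,  0.06022031]), 'opening': 0.9994062115776616}
scene {'mtx': array([[435.10148652,   0.        , 250.3793969 ],
       [  0.        , 435.10148652, 195.46140768],
       [  0.        ,   0.        ,   1.        ]]), 'extrinsics': array([[ 0.74954112, -0.43841157,  0.49596714,  1.17385604],
       [ 0.66193837,  0.50214097, -0.55649982, -0.65335785],
       [-0.00506946,  0.74541918,  0.66657674,  0.95009256],
       [ 0.        ,  0.        ,  0.        ,  1.        ]])}
top {'mtx': array([[357.69052298,   0.        , 262.31435264],
       [  0.        , 357.69052298, 189.30420742],
       [  0.        ,   0.        ,   1.        ]]), 'extrinsics': array([[-0.02199906,  0.98440234, -0.17455106,  0.34089848],
       [-0.99952603, -0.01789534,  0.02504949,  0.03730498],
       [ 0.02153513,  0.1750194 ,  0.98432944,  1.33643553],
       [ 0.        ,  0.        ,  0.        ,  1.        ]])}
```

View pics/scene0.png

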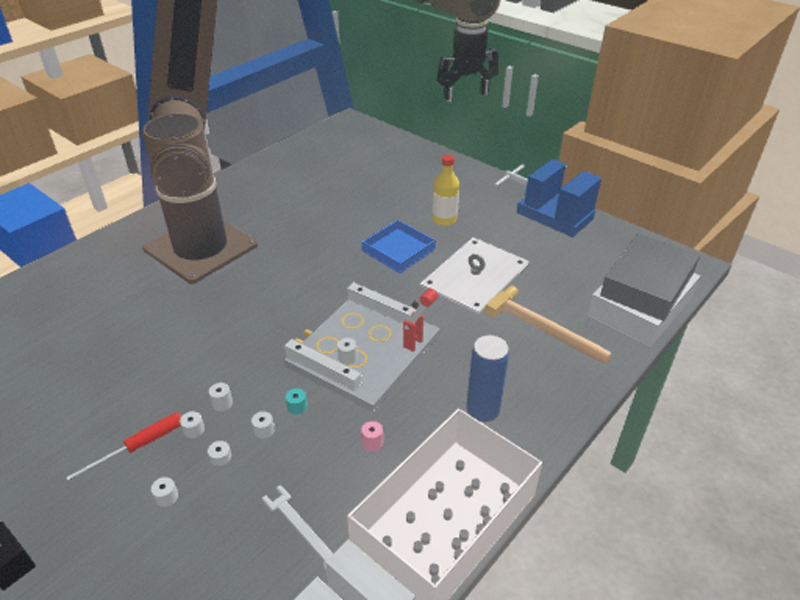

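View pics/top0.png

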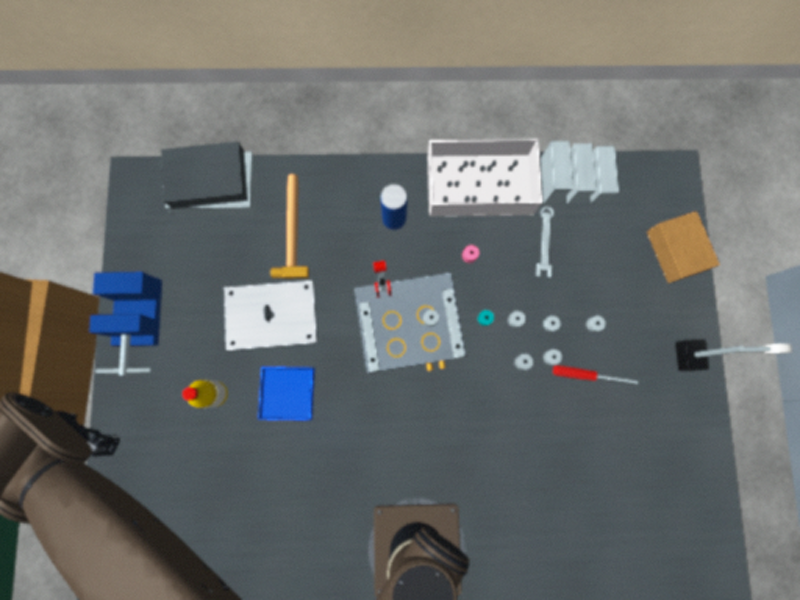

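Five steel pillars stand on the bench at the right, at about (516,318), (552,323), (596,323), (524,361) and (553,357) in the enlarged top view. The stray is at (430,316). Next I'll measure heights and positions.

```bash
cat > h.py <<'E'
from plant import *
import numpy as np, cv2
from scipy.optimize import least_squares
from scipy.spatial.transform import Rotation as R
def cal(n):
    c=get_calibration(n); return np.array(c["mtx"]),np.array(c["extrinsics"])
def proj(n,P):
    K,T=cal(n); P=np.atleast_2d(P); c=(P-T[:3,3])@T[:3,:3]
    c=c*[1,-1,-1]; u=c@K.T; return u[:,:2]/u[:,2:]
def ray(n,px,z):
    K,T=cal(n); d=np.linalg.inv(K)@[px[0],px[1],1]; d=T[:3,:3]@(d*[1,-1,-1]); o=T[:3,3]
    return o+d*(z-o[2])/d[2]
a=np.linspace(0,2*np.pi,40,endpoint=False)
def cylmask(n,x,y,h,z0=0,r=.018,S=8):
    ring=np.c_[x+r*np.cos(a),y+r*np.sin(a)]
    P=np.r_[np.c_[ring,np.full(40,z0)],np.c_[ring,np.full(40,z0+h)]]
    return cv2.convexHull(proj(n,P).astype(np.float32))[:,0]
def save(im,name,box=None,k=1):
    if box: im=im[box[1]:box[3],box[0]:box[2]]
    cv2.imwrite(f"pics/{name}.png",cv2.resize(im[:,:,::-1],None,fx=k,fy=k,interpolation=cv2.INTER_CUBIC))
E
python3 - <<'E'
from h import *
im={n:read_camera(n) for n in("scene","top")}
for n in im:
    for q in("pillar1","stray","short1"):
        for d in cut_out(n,q)[:9]:
            m=d["pixels"]; ys,xs=np.where(m)
            print(n,q,round(d["p"],2),np.round(d["centre"],1),m.sum(),xs.min(),xs.max(),ys.min(),ys.max(),np.round(ray(n,d["centre"],.015)[:2],3))
    for q in("ring0","ring1","ring2","ring3","clamp_knob","clamp_hinge","mould","cover","tray","pillar1"):
        print(n,q,[(round(d["p"],2),np.round(d["centre"],1),np.round(ray(n,d["centre"],.02 if 'ring' in q else 0)[:2],3)) for d in pinpoint(n,q)[:6]])
save(im["scene"],"s1",(90,220,290,340),4); save(im["top"],"t1",(210,160,410,260),4)
E
```

```text
scene pillar1 0.72 [104.6 314.5] 237 97 113 306 323 [ 0.499 -0.441]
scene pillar1 0.65 [124.9 268.3] 206 115 130 263 279 [ 0.418 -0.32 ]
scene pillar1 0.63 [171.1 268.3] 180 161 175 264 279 [ 0.512 -0.237]
scene pillar1 0.37 [ 93.8 281.3] 408 44 115 264 305 [ 0.391 -0.401]
scene stray 0.7 [224.4 225.1] 168 216 227 216 232 [ 0.508 -0.024]
scene stray 0.67 [237.4 279.3] 201 232 244 271 288 [ 0.673 -0.145]
scene stray 0.28 [236.7 225. ] 4552 181 281 182 262 [0.535 0.001]
scene short1 0.66 [142.  292.5] 161 133 146 283 297 [ 0.516 -0.339]
scene ring0 [(0.78, array([229.4, 231.8]), array([ 0.541, -0.037])), (0.71, array([168. , 273.3]), array([ 0.523, -0.256])), (0.68, array([208.5, 221.4]), array([ 0.464, -0.047])), (0.62, array([221.8, 203.6]), array([0.44 , 0.035])), (0.57, array([241.5, 214.1]), array([0.518, 0.041]))]
scene ring1 [(0.78, array([229.4, 231.8]), array([ 0.541, -0.037])), (0.71, array([168. , 273.3]), array([ 0.523, -0.256])), (0.68, array([208.5, 221.4]), array([ 0.464, -0.047])), (0.62, array([221.8, 203.6]), array([0.44 , 0.035])), (0.57, array([241.5, 214.1]), array
[... 2924 characters left out ...]
 array([245.1, 187.2]), array([0.587, 0.068])), (0.74, array([276.6, 207.3]), array([ 0.508, -0.049]))]
top mould [(0.82, array([261.2, 216.2]), array([0.476, 0.01 ])), (0.45, array([349.7, 227.5]), array([ 0.427, -0.321]))]
top cover [(0.87, array([171.5, 202.6]), array([0.533, 0.345])), (0.69, array([334.1, 234.6]), array([ 0.402, -0.261]))]
top tray [(0.73, array([184.2, 248.6]), array([0.362, 0.295]))]
top pillar1 [(0.65, array([350.6, 229.3]), array([ 0.42 , -0.324])), (0.64, array([137.4, 255.9]), array([0.34 , 0.464])), (0.56, array([326.8, 207.7]), array([ 0.503, -0.239])), (0.55, array([308.9, 204.3]), array([ 0.517, -0.171])), (0.54, array([378.5, 206.6]), array([ 0.503, -0.436]))]
```

```bash
ls pics
```

```text
s1.png
scene0.png
t1.png
top0.png
```

View pics/s1.png

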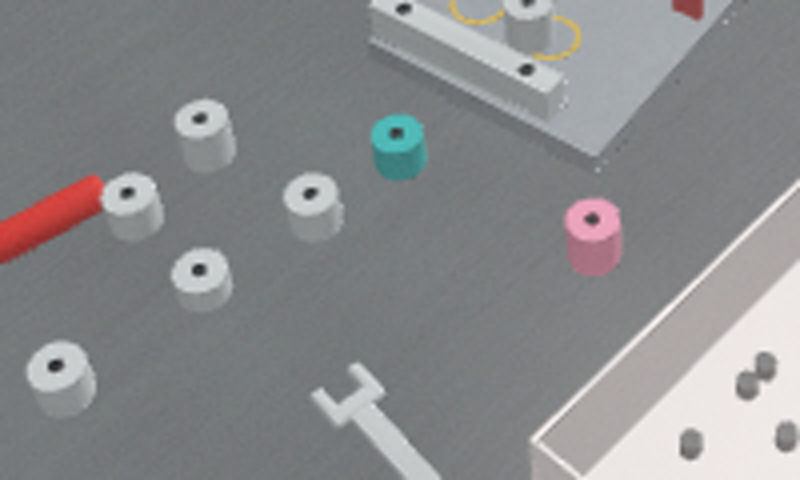

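View pics/t1.png

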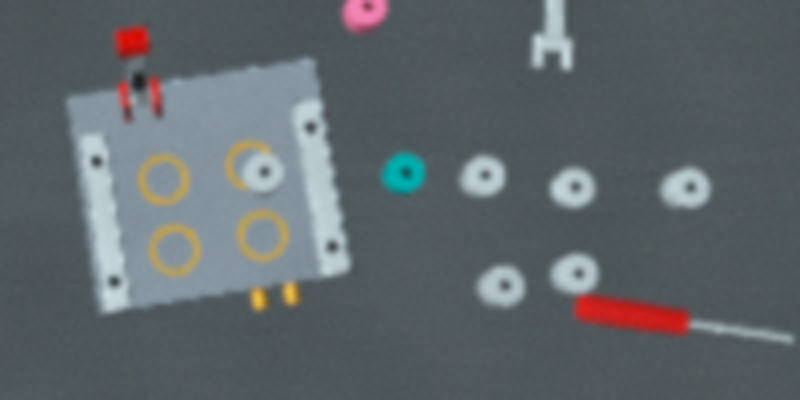

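```bash
cat >> h.py <<'E'
from scipy.optimize import minimize
def fitcyl(n,im,x,y,z0=0,K=6,thr=None,fixh=None):
    g=im.astype(float).mean(2); p=proj(n,[x,y,z0+.015])[0].astype(int); w=22 if n=="scene" else 14
    x0,y0=p-w; sub=g[y0:y0+2*w,x0:x0+2*w]
    up=cv2.resize(sub,None,fx=K,fy=K,interpolation=cv2.INTER_CUBIC)
    bg=np.median(sub); t=thr or bg+28
    m=(up>t).astype(np.uint8); 
    _,lab,st,ce=cv2.connectedComponentsWithStats(m)
    c=lab[w*K,w*K]
    if c==0: c=1+np.argmin(np.hypot(*(ce[1:]-w*K).T))
    m=(lab==c).astype(np.uint8); cn,_=cv2.findContours(m,cv2.RETR_EXTERNAL,cv2.CHAIN_APPROX_NONE); m=cv2.drawContours(np.zeros_like(m),cn,-1,1,-1)
    def cost(v):
        h=fixh or v[2]/1e3
        q=cylmask(n,v[0]/1e3,v[1]/1e3,h,z0); q=((q-[x0,y0]+.5)*K-.5)
        r=cv2.fillPoly(np.zeros_like(m),[np.round(q*16).astype(np.int32)],1,shift=4)
        return (r^m).sum()/m.sum()
    best=None
    for h in(22,30,38):
        s=minimize(cost,[x*1e3,y*1e3,h],method="Nelder-Mead",options=dict(initial_simplex=[[x*1e3+d1,y*1e3+d2,h+d3] for d1,d2,d3 in((0,0,0),(6,0,0),(0,6,0),(0,0,5))]))
        if best is None or s.fun<best.fun: best=s
    return best.x.round(1),round(best.fun,3)
E
python3 - <<'E'
from h import *
im={n:read_camera(n) for n in("scene","top")}
for x,y in((.418,-.32),(.512,-.237),(.516,-.339),(.499,-.441),(.42,-.27),(.53,-.18)):
    print((x,y))
for nm,c in dict(A=(140,254),B=(168,271),C=(123,272),D=(140,290),E=(105,314),turq=(190,257),pink=(238,279)).items():
    x,y=ray("scene",c,.015)[:2]
    print(nm,fitcyl("scene",im["scene"],x,y))
for nm,c in dict(A=(335,231),B=(331,207),C=(354,229),D=(353,207),E=(381,207)).items():
    x,y=ray("top",c,.015)[:2]; print(nm,np.round((x,y),3),fitcyl("top",im["top"],x,y))
E
```

```text
(0.418, -0.32)
(0.512, -0.237)
(0.516, -0.339)
(0.499, -0.441)
(0.42, -0.27)
(0.53, -0.18)
A (array([ 382.3, -245. ,    3.2]), np.float64(0.218))
B (array([ 492.1, -236.4,   -3.7]), np.float64(0.14))
C (array([ 400. , -320.9,    4.2]), np.float64(0.195))
D (array([ 488.7, -328.1,    3.2]), np.float64(0.126))
E (array([ 479.7, -433.9,    4.1]), np.float64(0.189))
turq (array([ 495.1, -159.4,   -0. ]), np.float64(14.352))
pink (array([ 655.3, -125.2,    2.5]), np.float64(0.051))Traceback (most recent call last):
  File "<stdin>", line 9, in <module>
  File "h.py", line 39, in fitcyl
    s=minimize(cost,[x*1e3,y*1e3,h],method="Nelder-Mead",options=dict(initial_simplex=[[x*1e3+d1,y*1e3+d2,h+d3] for d1,d2,d3 in((0,0,0),(6,0,0),(0,6,0),(0,0,5))]))
    res = _minimize_neldermead(fun, x0, args, callback, bounds=bounds,
                               **options)
    fsim[j] = func(sim[j])
              ~~~~^^^^^^^^
    fx = function(np.copy(x), *(wrapper_args + args))
  File "h.py", line 34, in cost
    q=cylmask(n,v[0]/1e3,v[1]/1e3,h,z0); q=((q-[x0,y0]+.5)*K-.5)
  File "h.py", line 17, in cylmask
    return cv2.convexHull(proj(n,P).astype(np.float32))[:,0]
                          ~~~~^^^^^
  File "h.py", line 8, in proj
    K,T=cal(n); P=np.atleast_2d(P); c=(P-T[:3,3])@T[:3,:3]
        ~~~^^^
  File "h.py", line 6, in cal
    c=get_calibration(n); return np.array(c["mtx"]),np.array(c["extrinsics"])
ValueError: time passes only in moves, steps and waits
```

```bash
python3 - <<'E'
s=open('h.py').read()
s=s.replace('''def cal(n):
    c=get_calibration(n); return np.array(c["mtx"]),np.array(c["extrinsics"])''','''import os,pickle
if not os.path.exists("cal.pkl"): pickle.dump({n:get_calibration(n) for n in("scene","top")},open("cal.pkl","wb"))
CAL=pickle.load(open("cal.pkl","rb"))
def cal(n):
    c=CAL[n]; return np.array(c["mtx"]),np.array(c["extrinsics"])''')
open('h.py','w').write(s)
E
python3 - <<'E'
from h import *
im={n:read_camera(n) for n in("scene","top")}
np.savez("im0.npz",**im)
g=im["scene"].mean(2)
print(g[248:266,130:152:2].astype(int))
print(g[244:268,139].astype(int))
g=im["top"].mean(2); print(g[226:240:1,325:346].astype(int))
E
```

```text
[[123 121 184 201 194 103 202 202 194 123 121]
 [120 120 204 203  95  57 203 201 192 121 123]
 [121 124 202 203 136  86 203 201 181 122 121]
 [119 120 204 201 200 201 202 202 167 122 122]
 [124 119 174 201 201 202 202 178 170 124 121]
 [120 119 133 203 200 200 186 145 165 121 119]
 [116 119 126 140 167 166 137 142 160 163 124]
 [118 120 121 137 139 141 140 145 158 157 125]
 [120 120 123 137 139 138 138 140 155 166 122]
 [118 121 121 135 139 136 137 138 154 162 120]
 [119 117 120 135 138 138 137 137 156 160 119]
 [118 121 120 133 137 139 137 135 153 132 119]
 [121 120 119 129 139 139 138 138 148 120 120]
 [121 118 119 126 139 140 137 134 134 120 123]
 [119 119 121 118 134 137 135 127 122 121 122]
 [119 119 120 119 121 126 122 121 121 120 118]
 [120 119 119 119 122 122 119 121 120 122 124]
 [120 120 118 120 120 121 121 121 121 121 122]]
[122 185 202 202 131  56  76 202 201 200 170 140 139 138 140 139 138 138
 138 121 121 119 117 119]
[[ 86  87  86  87  89  90  90 103 119 132 133 137 130 115  95  89  88  87
   85  85  83]
 [ 86  87  87  88  91  96 110 134 161 178 181 181 173 153 123  95
[... 392 characters left out ...]
1 104 135 171 188 193 192 179 146 131 154 182 185 165 116  88
   88  86  86]
 [ 90  88  89  98 126 159 177 189 190 188 182 180 183 187 183 159 111  86
   87  86  86]
 [ 88  90  89  91 106 134 160 176 182 186 188 187 186 181 163 130 100  86
   87  86  87]
 [ 91  89  87  88  92 110 134 145 154 164 172 174 169 157 130 103  89  87
   85  88  86]
 [ 90  89  90  88  91  92 105 115 118 124 133 140 130 113  99  90  89  87
   85  86  86]
 [ 89  87  89  90  90  89  90  94  93  94  98 103  95  90  87  85  87  85
   84  85  84]
 [ 89  89  88  88  87  88  86  89  86  87  84  90  85  89  85  86  84  86
   86  85  85]
 [ 87  89  87  88  90  88  88  86  87  85  85  88  86  88  87  85  85  85
   88  87  86]]
```

```bash
sed -i 's/t=thr or bg+28/t=bg+(thr or (10 if n=="scene" else 30))/' h.py; python3 - <<'E'
from h import *
im=np.load("im0.npz")
for nm,c in dict(A=(140,254),B=(168,271),C=(123,272),D=(140,290),E=(105,314),pink=(238,279)).items():
    x,y=ray("scene",c,.015)[:2]
    print(nm,fitcyl("scene",im["scene"],x,y))
for nm,c in dict(A=(335,231),B=(331,207),C=(354,229),D=(353,207),E=(381,207)).items():
    x,y=ray("top",c,.015)[:2]; print(nm,np.round((x,y),3),fitcyl("top",im["top"],x,y),fitcyl("top",im["top"],x,y,fixh=.03))
E
```

```text
A (array([ 410.6, -258.8,   37.1]), np.float64(0.052))
B (array([ 513.9, -248.8,   30.8]), np.float64(0.048))
C (array([ 421. , -329. ,   29.7]), np.float64(0.046))
D (array([ 501.7, -334. ,   21.9]), np.float64(0.041))
E (array([ 499. , -439.5,   31.1]), np.float64(0.037))
pink (array([ 674.2, -143.1,   35.7]), np.float64(0.139))
A [ 0.414 -0.261] (array([ 413.3, -258.8,   42.7]), np.float64(0.053)) (array([ 414.2, -260.8,   25. ]), np.float64(0.102))
B [ 0.503 -0.251] (array([ 515.6, -247.6,   38.8]), np.float64(0.067)) (array([ 516.5, -249.1,   19.8]), np.float64(0.091))
C [ 0.42  -0.332] (array([ 423.4, -328.3,   37.3]), np.float64(0.042)) (array([ 423.7, -329. ,   18.1]), np.float64(0.075))
D [ 0.502 -0.334] (array([ 503.6, -332.9,   29.7]), np.float64(0.054)) (array([ 503.7, -333. ,   22.2]), np.float64(0.055))
E [ 0.5  -0.44] (array([ 500.9, -438.4,   34.9]), np.float64(0.063)) (array([ 501.6, -439.1,   23. ]), np.float64(0.081))
```

```bash
cat >> h.py <<'E'
RINGS=np.array([[-.033,-.041],[-.033,.041],[.033,-.041],[.033,.041]])
def fitmould(n,im):
    hsv=cv2.cvtColor(im,cv2.COLOR_RGB2HSV)
    m=(hsv[...,0]>14)&(hsv[...,0]<32)&(hsv[...,1]>(70))
    ys,xs=np.where(m); P=np.array([ray(n,(u,v),.02)[:2] for u,v in zip(xs,ys)])
    w=hsv[...,1][ys,xs]/255.
    k=np.hypot(*(P-[.485,.006]).T)<.085; P=P[k];w=w[k]
    def res(v):
        c,s=np.cos(v[2]),np.sin(v[2]); q=(P-v[:2])@np.array([[c,-s],[s,c]])
        d=np.hypot(q[:,None,0]-RINGS[:,0],q[:,None,1]-RINGS[:,1])-.021
        return w*np.abs(d).min(1)*1000
    s=least_squares(res,[.487,.006,.1],x_scale=[.01,.01,.1],loss="soft_l1")
    return s.x,len(P),s.cost/len(P)
E
python3 - <<'E'
from h import *
im=np.load("im0.npz")
for n in("scene","top"): print(n,fitmould(n,im[n]))
E
```

```text
scene (array([0.48953124, 0.00307702, 0.13932865]), 160, np.float64(0.18867049415141599))
top (array([0.49062831, 0.00374088, 0.13216648]), 194, np.float64(0.6415367327902326))
```

```bash
cat >> h.py <<'E'
def rectfit(n,mask,z,x,y):
    mask=mask.astype(np.uint8); _,lab,st,ce=cv2.connectedComponentsWithStats(mask)
    c=1+np.argmax(st[1:,4]); cn,_=cv2.findContours((lab==c).astype(np.uint8),cv2.RETR_EXTERNAL,cv2.CHAIN_APPROX_NONE)
    P=np.array([ray(n,p,z)[:2] for p in cn[0][:,0]]).astype(np.float32)
    return cv2.minAreaRect(P*1000)
E
python3 - <<'E'
from h import *
im=np.load("im0.npz")
top=im["top"];sc=im["scene"]
m=np.zeros(top.shape[:2],bool); m[175:228,138:206]=1
mm=m&(top.min(2)>150); print("cover top",rectfit("top",mm,.008,0,0))
m=np.zeros(top.shape[:2],bool); m[148:202,265:342]=1
print("cover sc",rectfit("scene",m&(sc.min(2)>150),.008,0,0))
t=top.astype(int); print("tray top",rectfit("top",(t[...,2]-t[...,0]>60)&(np.add.outer(np.arange(384)*0,np.arange(512))>155)&(np.add.outer(np.arange(384),np.arange(512)*0)>225),.028,0,0))
t=sc.astype(int); M=(t[...,2]-t[...,0]>60); M[:138]=0;M[176:]=0;M[:,:228]=0;M[:,282:]=0
print("tray sc",rectfit("scene",M,.028,0,0))
read_camera("top");read_camera("scene")
for n in("top","scene"):
    for q in("stray","cover","tray","clamp_knob"):
        print(n,q,[(round(d["p"],2),np.round(d["centre"],1),np.round(ray(n,d["centre"],{"stray":.02,"clamp_knob":.12}.get(q,0))[:2],3)) for d in pinpoint(n,q)[:4]])
save(sc,"s2",(170,140,350,250),4); save(top,"t2",(130,150,310,270),4)
for z0 in(.02,): print(fitcyl("scene",sc,*ray("scene",(222,223),.035)[:2],z0=z0,thr=20))
print(top[200:208,262:282].mean(2).astype(int))
E
```

```text
cover top ((538.7597045898438, 340.5190124511719), (151.97079467773438, 212.55760192871094), 3.6947152614593506)
cover sc ((538.0029296875, 337.2095947265625), (153.57107543945312, 218.8410186767578), 3.77250599861145)
tray top ((352.1154479980469, 295.7298583984375), (126.65155792236328, 123.8210678100586), 88.68576049804688)
tray sc ((361.580810546875, 281.7339172363281), (144.24461364746094, 141.755126953125), 88.25760650634766)
top stray [(0.38, array([273.6, 208.8]), array([ 0.5  , -0.036])), (0.38, array([298. , 167.4]), array([ 0.656, -0.133])), (0.24, array([187.3, 250.2]), array([0.356, 0.28 ]))]
top cover [(0.98, array([172.2, 199.8]), array([0.544, 0.343]))]
top tray [(0.64, array([185.6, 249. ]), array([0.361, 0.29 ]))]
top clamp_knob [(0.48, array([243.9, 171. ]), array([0.623, 0.069]))]
scene stray [(0.78, array([237.3, 285. ]), array([ 0.688, -0.162])), (0.64, array([224.5, 228. ]), array([ 0.52 , -0.036]))]
scene cover [(0.64, array([303.9, 176.6]), array([0.541, 0.334]))]
scene tray [(0.93, array([254.4, 158.5]), array([0.345, 0.3  ])), (0.19, array([304.4, 174.6]), array([0.536, 0.344]))]
scene clamp_knob [(0.54, array([273. , 190.9]), array([0.592, 0.098]))]
(array([489.4, -17. ,   0. ]), np.float64(0.069))
[[146 145 145 147 148 147 144 144 147 161 182 195 195 193 188 190 190 178
  158 149]
 [147 144 146 145 147 148 147 145 151 175 191 197 189 168 161 177 191 191
  177 155]
 [147 146 145 144 149 143 147 146 160 186 199 196 174 118 105 150 189 196
  183 154]
 [147 147 146 145 149 145 144 150 165 189 197 197 178 122 109 154 190 194
  183 149]
 [147 148 145 148 146 145 144 147 164 189 197 195 186 165 164 184 196 188
  173 150]
 [147 149 145 149 146 147 145 144 156 178 191 195 196 193 192 195 191 178
  157 148]
 [146 145 146 146 147 146 146 146 150 163 175 188 194 195 194 189 176 155
  143 146]
 [142 145 146 148 146 145 146 146 149 153 159 166 171 176 171 161 146 138
  145 145]]
```

View pics/s2.png

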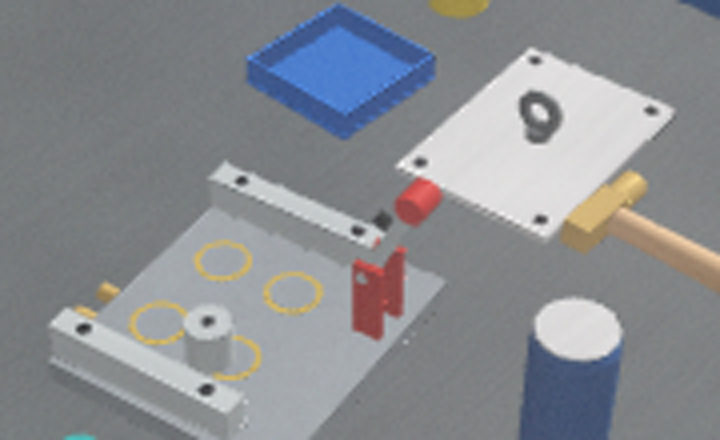

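View pics/t2.png

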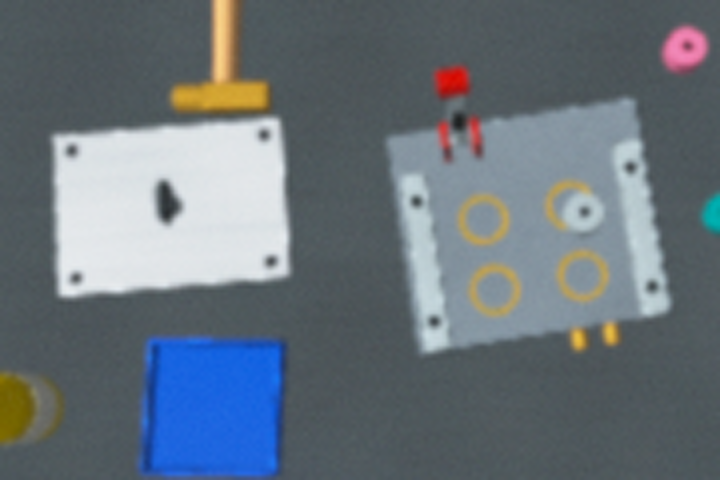

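```bash
cat >> h.py <<'E'
def hole(n,im,u,v,w=4):
    g=im.astype(float).mean(2); u0,v0=int(round(u)),int(round(v))
    s=g[v0-w:v0+w+1,u0-w:u0+w+1]; d=np.clip(np.percentile(s,75)-25-s,0,None)
    yy,xx=np.mgrid[v0-w:v0+w+1,u0-w:u0+w+1]
    return np.array([(xx*d).sum(),(yy*d).sum()])/d.sum()
def goto(x,y,z,yaw):
    """yaw: world angle of jaw axis, deg; prints turn/shift in tool axes"""
    st=get_state(); p=np.array(st["eef_pos"]); r=R.from_quat(st["tcp_rot"])
    best=None
    q1=np.arctan2(y,x)
    for k in(-2,-1,0,1,2):
        th=np.radians(yaw+180*k); q6=q1-th
        if abs(q6)<2.7 and (best is None or abs(q6)<abs(best[1])): best=(th,q6)
    th=best[0]; ty=np.array([np.cos(th),np.sin(th),0]); tz=np.array([0,0,-1.]); tx=np.cross(ty,tz)
    rt=R.from_matrix(np.c_[tx,ty,tz]); rv=(r.inv()*rt).as_rotvec(degrees=True)
    sh=r.inv().apply(np.array([x,y,z])-p)
    print("t",round(st["time"],2),"now",p.round(4),"yaw",np.degrees(np.arctan2(*r.as_matrix()[1::-1,1])).round(1),"open",round(st["opening"],3),"q6->",round(best[1],2))
    for f in(.2,.4,.6,.8,1): print("   f",f,(rv*f).round(1),(sh*f).round(4), "world dist",np.linalg.norm(sh).round(3) if f==1 else "")
MX,MY,MYAW=.490,.0035,.136
def m2w(x,y): c,s=np.cos(MYAW),np.sin(MYAW); return np.array([MX+c*x-s*y,MY+s*x+c*y])
def w2m(x,y):
    c,s=np.cos(MYAW),np.sin(MYAW); d=np.array([x-MX,y-MY]); return np.array([c*d[0]+s*d[1],-s*d[0]+c*d[1]])
E
python3 - <<'E'
from h import *
im=np.load("im0.npz")
for nm,s,t,z in(("stray",(222,220),(275.7,202.4),.058),("B",(168,268.5),(331,207),.03),("C",(122,268.5),(354,228.5),.03),("E",(104,311.5),(382,207),.03),("A",(140,249.5),(336,231),.038)):
    hs=hole("scene",im["scene"],*s); ht=hole("top",im["top"],*t)
    print(nm,hs.round(1),ht.round(1),ray("scene",hs,z)[:2].round(4),ray("top",ht,z)[:2].round(4))
print([m2w(*r).round(4) for r in RINGS], w2m(.52,-.035))
goto(.52,-.035,.15,7.8)
E
```

```text
stray [221.9 220.5] [276.8 201.8] [ 0.5198 -0.0442] [ 0.5209 -0.0464]
B [167.3 268. ] [331.3 209.3] [ 0.5146 -0.2498] [ 0.4931 -0.2489]
C [121.4 267.8] [355.  227.9] [ 0.4214 -0.3305] [ 0.4229 -0.332 ]
E [103.6 311.2] [383. 208.] [ 0.4999 -0.4405] [ 0.4941 -0.4415]
A [139.9 250.3] [337.4 230.6] [ 0.4158 -0.2628] [ 0.4139 -0.2651]
[array([ 0.4629, -0.0416]), array([0.4517, 0.0396]), array([ 0.5283, -0.0326]), array([0.5171, 0.0486])] [ 0.02450311 -0.04221193]
t 2.2 now [0.291  0.609  0.2313] yaw 64.5 open 1.001 q6-> -0.2
   f 0.2 [-0.   0.  11.3] [-0.0969 -0.0965  0.0163] world dist 
   f 0.4 [-0.   0.  22.7] [-0.1937 -0.1929  0.0325] world dist 
   f 0.6 [-0.  0. 34.] [-0.2906 -0.2894  0.0488] world dist 
   f 0.8 [-0.   0.  45.3] [-0.3874 -0.3859  0.0651] world dist 
   f 1 [-0.   0.  56.7] [-0.4843 -0.4823  0.0814] world dist 0.688
```

Emit:
{"name": "move_arm", "arguments": {
  "plan": [
    [[0, 0, 5, -0.03, -0.03, -0.03, 0.0854], [0, 0, 10, -0.07, -0.07, -0.035, 0.0854], [0, 0, 16, -0.11, -0.11, -0.035, 0.0854], [0, 0, 22, -0.15, -0.15, -0.035, 0.0854], [0, 0, 28, -0.19, -0.19, -0.035, 0.0854]]
  ],
  "force": 70
}}

```text
time: 2.82
eef_pos: [0.3809, 0.354, 0.2666]
tcp_rot: [0.452, 0.892, 0.0, 0.0]
contact_force: [0.6, 0.5, 0.0]
opening: 0.999
```

```bash
python3 -c "
from h import *
goto(.52,-.045,.15,7.8)"
```

```text
t 2.83 now [0.3809 0.354  0.2666] yaw 36.3 open 0.999 q6-> -0.22
   f 0.2 [0.  0.  5.7] [-0.0808 -0.0248  0.0233] world dist 
   f 0.4 [ 0.   0.  11.4] [-0.1616 -0.0496  0.0466] world dist 
   f 0.6 [ 0.   0.  17.1] [-0.2424 -0.0745  0.07  ] world dist 
   f 0.8 [ 0.   0.  22.8] [-0.3232 -0.0993  0.0933] world dist 
   f 1 [ 0.1  0.  28.5] [-0.4039 -0.1241  0.1166] world dist 0.438
```

Emit:
{"name": "move_arm", "arguments": {
  "plan": [
    [[0, 0, 5, -0.055, -0.017, 0.01, 0.0854], [0, 0, 10, -0.11, -0.034, 0.02, 0.0854], [0, 0, 15, -0.165, -0.051, 0.03, 0.0854], [0, 0, 20, -0.22, -0.068, 0.04, 0.0854], [0, 0, 25, -0.275, -0.085, 0.05, 0.0854]]
  ]
}}

```text
time: 3.45
eef_pos: [0.4756, 0.0803, 0.2168]
tcp_rot: [0.635, 0.772, 0.001, 0.001]
contact_force: [0.2, -0.4, 0.2]
opening: 1.002
```

```bash
python3 -c "
from h import *
goto(.52,-.045,.09,7.8)"
```

```text
t 3.45 now [0.4756 0.0803 0.2168] yaw 11.1 open 1.002 q6-> -0.22
   f 0.2 [ 0.  -0.   0.7] [-0.0263  0.0038  0.0254] world dist 
   f 0.4 [ 0.1 -0.   1.3] [-0.0526  0.0076  0.0507] world dist 
   f 0.6 [ 0.1 -0.   2. ] [-0.0789  0.0115  0.0761] world dist 
   f 0.8 [ 0.1 -0.   2.7] [-0.1052  0.0153  0.1015] world dist 
   f 1 [ 0.1 -0.   3.3] [-0.1315  0.0191  0.1269] world dist 0.184
```

Emit:
{"name": "move_arm", "arguments": {
  "plan": [
    [[0, 0, 1, -0.04, 0.006, 0.02, 0.075], [0, 0, 2, -0.08, 0.012, 0.05, 0.075], [0, 0, 3, -0.12, 0.018, 0.09, 0.075], [0, 0, 3.3, -0.1315, 0.019, 0.12, 0.075], [0, 0, 3.3, -0.1315, 0.019, 0.127, 0.075]]
  ]
}}

```text
time: 4.08
eef_pos: [0.5185, -0.0455, 0.0877]
tcp_rot: [0.658, 0.753, 0.0, -0.001]
contact_force: [-0.5, 1.0, 0.8]
opening: 0.878
```

```bash
python3 -c "
from h import *
goto(.52,-.045,.025,7.8)
for n in('scene','top'): im=read_camera(n); save(im,n+'3',(170,140,350,250) if n=='scene' else (200,150,320,250),4)
"
```

```text
t 4.08 now [ 0.5185 -0.0455  0.0877] yaw 7.7 open 0.878 q6-> -0.22
   f 0.2 [-0. -0. -0.] [0.     0.0003 0.0125] world dist 
   f 0.4 [-0. -0. -0.] [0.0001 0.0007 0.0251] world dist 
   f 0.6 [-0.1 -0.1 -0.1] [0.0001 0.001  0.0376] world dist 
   f 0.8 [-0.1 -0.1 -0.1] [0.0001 0.0013 0.0502] world dist 
   f 1 [-0.1 -0.1 -0.1] [0.0002 0.0017 0.0627] world dist 0.063
```

View pics/scene3.png

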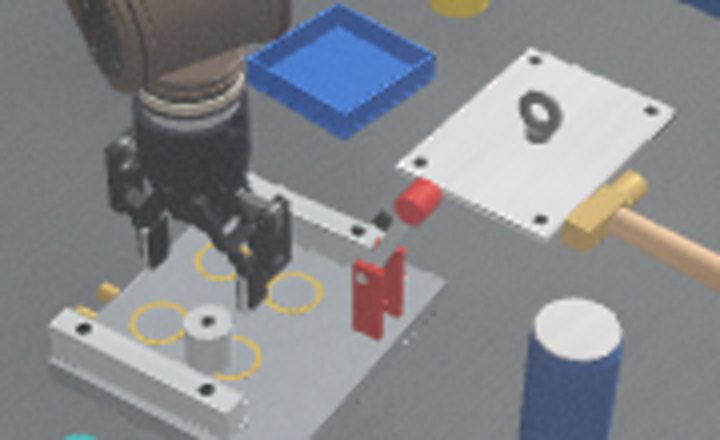

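The gripper straddles the stray, with the finger tips at (150,265) and (245,305) and the stray top at (208,321). Next I'll descend.

Emit:
{"name": "move_arm", "arguments": {
  "plan": [
    [[0, 0, 0, 0, 0.001, 0.03, 0.075], [0, 0, 0, 0, 0.0015, 0.058, 0.075], [0, 0, 0, 0, 0.0015, 0.063, 0.075], [0, 0, 0, 0, 0.0015, 0.063, 0.03], [0, 0, 0, 0, 0.0015, 0.063, 0.02]]
  ],
  "force": 70
}}

```text
time: 4.8
eef_pos: [0.522, -0.0445, 0.0283]
tcp_rot: [0.657, 0.754, 0.001, 0.001]
contact_force: [-0.5, -0.3, 1.7]
opening: 0.461
```

Emit:
{"name": "move_arm", "arguments": {
  "plan": [
    [[0, 0, 0, 0, 0, 0, 0.02], [0, 0, 0, 0, 0, 0, 0.02], [0, 0, 0, 0, 0, -0.02, 0.02], [0, 0, 0, 0, 0, -0.05, 0.02], [0, 0, 0, 0, 0, -0.09, 0.02]]
  ],
  "force": 70
}}

```text
time: 5.42
eef_pos: [0.5203, -0.0441, 0.1175]
tcp_rot: [0.657, 0.754, 0.0, -0.001]
contact_force: [0.1, -0.8, -3.2]
opening: 0.401
```

```bash
python3 -c "
from h import *
goto(.357,.293,.14,88.5)
for n in('scene',): im=read_camera(n); save(im,n+'4',(170,120,350,250),4)
"
```

```text
t 5.42 now [ 0.5203 -0.0441  0.1175] yaw 7.8 open 0.401 q6-> -0.86
   f 0.2 [  0.   -0.  -16.1] [ 0.0713 -0.0231 -0.0044] world dist 
   f 0.4 [  0.   -0.  -32.3] [ 0.1425 -0.0463 -0.0088] world dist 
   f 0.6 [  0.   -0.1 -48.4] [ 0.2138 -0.0694 -0.0132] world dist 
   f 0.8 [  0.   -0.1 -64.5] [ 0.2851 -0.0926 -0.0175] world dist 
   f 1 [  0.   -0.1 -80.7] [ 0.3563 -0.1157 -0.0219] world dist 0.375
```

View pics/scene4.png

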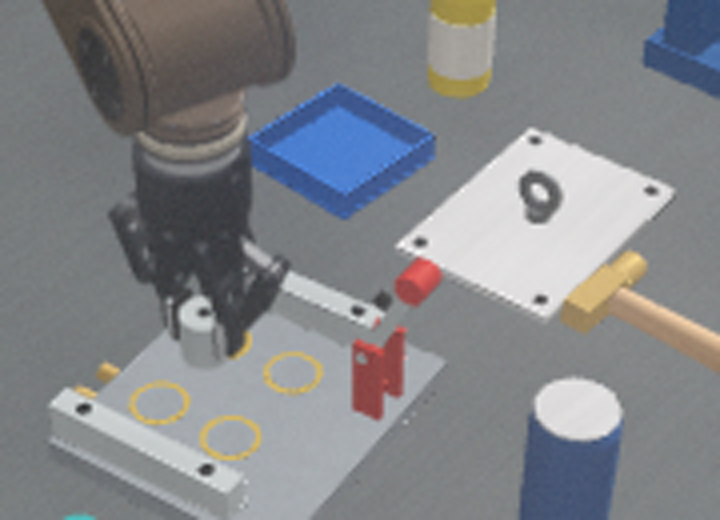

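The stray is held upright (opening 0.40, about 3 N of weight). Next it goes to the tray.

Emit:
{"name": "move_arm", "arguments": {
  "plan": [
    [[0, 0, -8, 0.05, -0.016, -0.02, 0.02], [0, 0, -16, 0.105, -0.034, -0.02, 0.02], [0, 0, -24, 0.16, -0.052, -0.02, 0.02], [0, 0, -32, 0.215, -0.07, -0.02, 0.02], [0, 0, -40, 0.27, -0.088, -0.02, 0.02]]
  ]
}}

```text
time: 6.1
eef_pos: [0.3988, 0.2117, 0.142]
tcp_rot: [0.358, 0.934, 0.001, 0.005]
contact_force: [1.5, 0.9, -2.8]
opening: 0.398
```

```bash
python3 -c "
from h import *
goto(.357,.293,.015,48)
"
```

```text
t 6.1 now [0.3988 0.2117 0.142 ] yaw 48.1 open 0.398 q6-> -0.15
   f 0.2 [0.1 0.1 0. ] [0.0173 0.0064 0.0253] world dist 
   f 0.4 [0.1 0.2 0. ] [0.0346 0.0128 0.0506] world dist 
   f 0.6 [0.2 0.3 0.1] [0.0519 0.0191 0.0758] world dist 
   f 0.8 [0.3 0.4 0.1] [0.0692 0.0255 0.1011] world dist 
   f 1 [0.3 0.5 0.1] [0.0865 0.0319 0.1264] world dist 0.156
```

Emit:
{"name": "move_arm", "arguments": {
  "plan": [
    [[0, 0, 0, 0.045, 0.016, 0.01, 0.02], [0, 0, 0, 0.086, 0.031, 0.04, 0.02], [0, 0.4, 0, 0.086, 0.031, 0.08, 0.02], [0, 0.4, 0, 0.086, 0.031, 0.115, 0.02], [0, 0.4, 0, 0.086, 0.031, 0.126, 0.02]]
  ]
}}

```text
time: 6.72
eef_pos: [0.3544, 0.2909, 0.0126]
tcp_rot: [0.357, 0.934, 0.0, -0.0]
contact_force: [0.0, -0.4, 17.6]
opening: 0.403
```

```bash
python3 -c "
from h import *
print(get_state()['contact_force'])
goto(.357,.293,.012,48)
for n in('scene',): im=read_camera(n); save(im,n+'5',(200,90,340,200),5)
"
```

```text
[ 1.44603601e-02 -3.58628249e-01  1.76438308e+01]
t 6.72 now [0.3544 0.2909 0.0126] yaw 48.1 open 0.403 q6-> -0.15
   f 0.2 [ 0. -0.  0.] [-0.0001  0.0007  0.0001] world dist 
   f 0.4 [ 0. -0.  0.] [-0.0002  0.0013  0.0002] world dist 
   f 0.6 [ 0.  -0.   0.1] [-0.0003  0.002   0.0004] world dist 
   f 0.8 [ 0.  -0.   0.1] [-0.0004  0.0026  0.0005] world dist 
   f 1 [ 0.  -0.   0.1] [-0.0005  0.0033  0.0006] world dist 0.003
```

View pics/scene5.png

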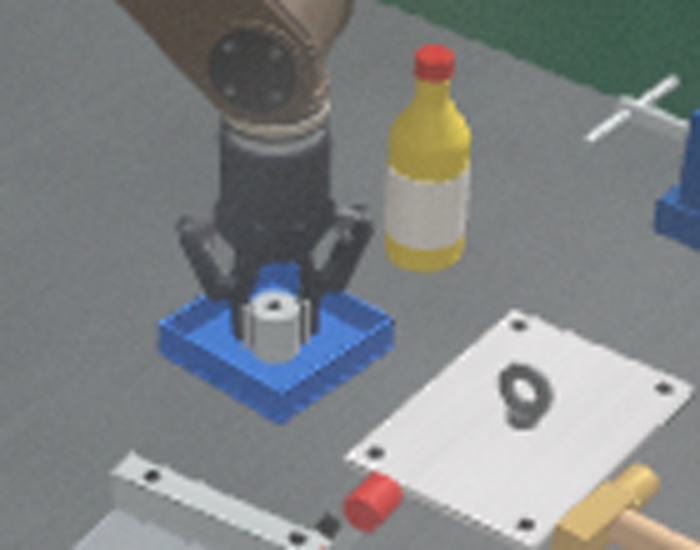

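The stray is down in the tray (contact 17 N), so I'll release it and lift.

Emit:
{"name": "move_arm", "arguments": {
  "plan": [
    [[0, 0, 0, 0, 0, -0.001, 0.055], [0, 0, 0, 0, 0, -0.001, 0.055], [0, 0, 0, 0, 0, -0.02, 0.055], [0, 0, 0, 0, 0, -0.07, 0.055], [0, 0, 0, 0, 0, -0.13, 0.06]]
  ]
}}

```text
time: 7.4
eef_pos: [0.355, 0.2908, 0.1453]
tcp_rot: [0.358, 0.934, 0.001, 0.0]
contact_force: [1.3, 1.0, 0.4]
opening: 0.701
```

```bash
python3 -c "
from h import *
goto(.4215,-.330,.14,90)
for n in('scene','top'): im=read_camera(n); save(im,n+'6',(30,140,300,340) if n=='scene' else (160,140,420,270),3)
"
```

```text
t 7.4 now [0.355  0.2908 0.1453] yaw 48.1 open 0.701 q6-> 0.91
   f 0.2 [ 0.  -0.  27.6] [-0.0929 -0.0835  0.001 ] world dist 
   f 0.4 [ 0.  -0.  55.2] [-0.1857 -0.167   0.0019] world dist 
   f 0.6 [ 0.  -0.  82.8] [-0.2786 -0.2504  0.0029] world dist 
   f 0.8 [ 0.000e+00 -1.000e-01  1.105e+02] [-0.3715 -0.3339  0.0039] world dist 
   f 1 [ 0.000e+00 -1.000e-01  1.381e+02] [-0.4643 -0.4174  0.0048] world dist 0.624
```

View pics/top6.png

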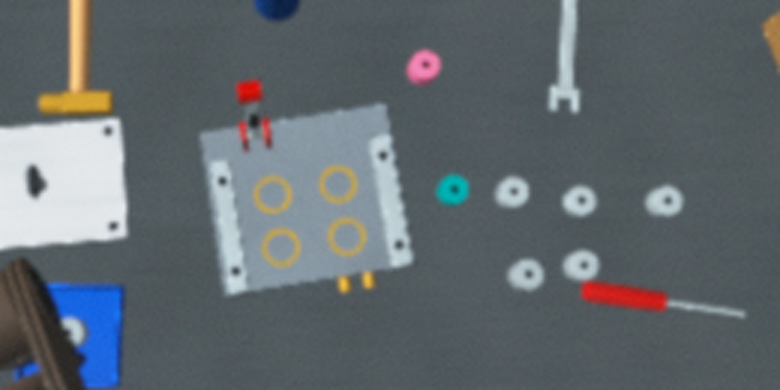

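```bash
python3 -c "
from h import *
im={n:read_camera(n) for n in('scene','top')}
for n in im: print(fitmould(n,im[n]))
goto(.5145,-.249,.14,0)
"
```

```text
(array([0.48962448, 0.003093  , 0.1408441 ]), 188, np.float64(0.17994341772153763))
(array([0.49077872, 0.00387563, 0.13621161]), 219, np.float64(0.608520654058175))
t 7.6 now [0.3567 0.2918 0.1463] yaw 48.1 open 0.7 q6-> -0.45
   f 0.2 [ 0.1 -0.   9.6] [-0.0957 -0.0594  0.0011] world dist 
   f 0.4 [ 0.2 -0.  19.2] [-0.1915 -0.1188  0.0021] world dist 
   f 0.6 [ 0.3 -0.  28.8] [-0.2872 -0.1782  0.0032] world dist 
   f 0.8 [ 0.3 -0.  38.5] [-0.383  -0.2376  0.0043] world dist 
   f 1 [ 0.4 -0.  48.1] [-0.4787 -0.297   0.0053] world dist 0.563
```

Emit:
{"name": "move_arm", "arguments": {
  "plan": [
    [[0, 0, 5, -0.045, -0.028, 0, 0.07], [0, 0, 10, -0.095, -0.059, 0, 0.07], [0, 0, 15, -0.145, -0.09, 0, 0.07], [0, 0, 20, -0.195, -0.121, 0, 0.07], [0, 0, 25, -0.245, -0.152, 0, 0.07]]
  ]
}}

```text
time: 8.22
eef_pos: [0.4367, 0.0133, 0.1444]
tcp_rot: [0.553, 0.833, 0.003, 0.001]
contact_force: [0.8, 0.9, 0.2]
opening: 0.825
```

```bash
python3 -c "
from h import *
goto(.5145,-.249,.14,0)
"
```

```text
t 8.22 now [0.4367 0.0133 0.1444] yaw 22.9 open 0.825 q6-> -0.45
   f 0.2 [ 0.1 -0.   4.6] [-0.0544 -0.0061  0.0007] world dist 
   f 0.4 [ 0.1 -0.1  9.2] [-0.1088 -0.0121  0.0014] world dist 
   f 0.6 [ 0.2 -0.1 13.7] [-0.1631 -0.0182  0.0022] world dist 
   f 0.8 [ 0.2 -0.2 18.3] [-0.2175 -0.0243  0.0029] world dist 
   f 1 [ 0.3 -0.2 22.9] [-0.2719 -0.0304  0.0036] world dist 0.274
```

Emit:
{"name": "move_arm", "arguments": {
  "plan": [
    [[0, 0, 4.6, -0.0544, -0.006, 0.0, 0.07], [0, 0, 9.2, -0.109, -0.012, 0.0, 0.07], [0, 0, 14, -0.163, -0.018, 0.01, 0.07], [0, 0, 18.5, -0.218, -0.024, 0.03, 0.07], [0, 0, 23, -0.272, -0.03, 0.06, 0.07]]
  ]
}}

```text
time: 8.85
eef_pos: [0.5153, -0.2506, 0.0823]
tcp_rot: [0.709, 0.705, 0.003, 0.0]
contact_force: [1.1, -0.2, 0.1]
opening: 0.82
```

```bash
python3 -c "
from h import *
goto(.5145,-.249,.002,0)
"
```

```text
t 8.85 now [ 0.5153 -0.2506  0.0823] yaw -0.3 open 0.82 q6-> -0.45
   f 0.2 [ 0.1 -0.  -0.1] [ 0.0003 -0.0002  0.0161] world dist 
   f 0.4 [ 0.1 -0.1 -0.1] [ 0.0005 -0.0005  0.0321] world dist 
   f 0.6 [ 0.2 -0.1 -0.2] [ 0.0008 -0.0007  0.0482] world dist 
   f 0.8 [ 0.2 -0.2 -0.2] [ 0.001  -0.0009  0.0642] world dist 
   f 1 [ 0.3 -0.2 -0.3] [ 0.0013 -0.0011  0.0803] world dist 0.08
```

Emit:
{"name": "move_arm", "arguments": {
  "plan": [
    [[0.2, -0.1, 0, 0.001, -0.001, 0.04, 0.07], [0.3, -0.2, 0, 0.001, -0.001, 0.07, 0.07], [0.3, -0.2, 0, 0.001, -0.001, 0.079, 0.07], [0.3, -0.2, 0, 0.001, -0.001, 0.079, 0.02], [0.3, -0.2, 0, 0.001, -0.001, 0.079, 0.02]]
  ]
}}

```text
time: 9.48
eef_pos: [0.5155, -0.2497, 0.0048]
tcp_rot: [0.709, 0.705, 0.0, 0.001]
contact_force: [-2.9, 3.3, 16.1]
opening: 0.407
```

Emit:
{"name": "move_arm", "arguments": {
  "plan": [
    [[0, 0, 0, 0, 0, 0, 0.02], [0, 0, 0, 0, 0, 0, 0.02], [0, 0, 0, 0, 0, -0.02, 0.02], [0, 0, 0, 0, 0, -0.06, 0.02], [0, 0, 0, 0, 0, -0.11, 0.02]]
  ]
}}

```text
time: 10.1
eef_pos: [0.5146, -0.2491, 0.116]
tcp_rot: [0.709, 0.705, 0.0, -0.0]
contact_force: [1.0, 0.0, -1.6]
opening: 0.393
```

```bash
python3 -c "
from h import *
x,y=m2w(.033,-.041); print(x,y)
goto(x,y,.11,7.9)
im=read_camera('scene'); save(im,'scene7',(30,140,300,340),3)
"
```

```text
0.5282541130403647 -0.03264723828309693
t 10.1 now [ 0.5146 -0.2491  0.116 ] yaw -0.3 open 0.393 q6-> -0.2
   f 0.2 [-0.  -0.  -1.6] [0.0433 0.0025 0.0012] world dist 
   f 0.4 [-0.  -0.  -3.3] [0.0866 0.005  0.0024] world dist 
   f 0.6 [-0.  -0.  -4.9] [0.1299 0.0076 0.0037] world dist 
   f 0.8 [-0.  -0.  -6.5] [0.1732 0.0101 0.0049] world dist 
   f 1 [-0.  -0.  -8.2] [0.2165 0.0126 0.0061] world dist 0.217
```

View pics/scene7.png

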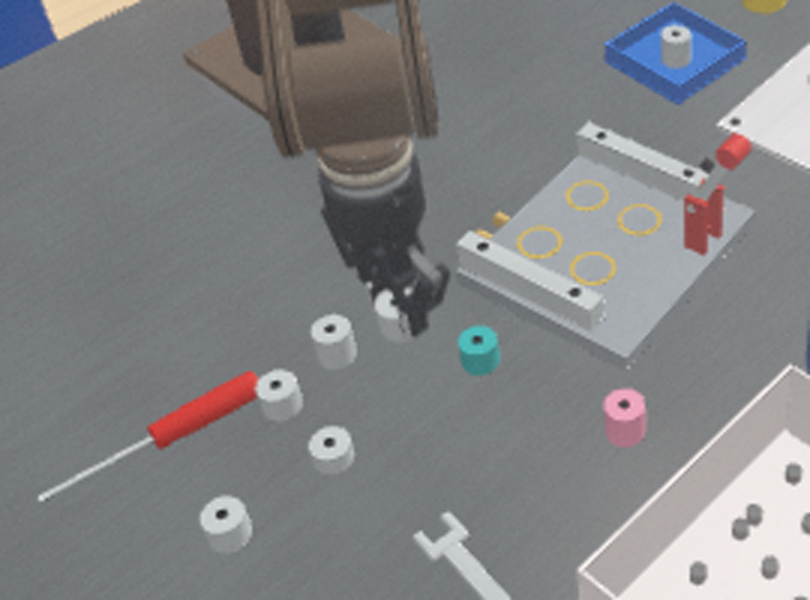

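Emit:
{"name": "move_arm", "arguments": {
  "plan": [
    [[0, 0, -2, 0.03, 0.002, 0, 0.02], [0, 0, -4, 0.09, 0.005, 0, 0.02], [0, 0, -6, 0.15, 0.009, 0, 0.02], [0, 0, -8, 0.2, 0.012, 0.004, 0.02], [0, 0, -8, 0.2165, 0.0126, 0.006, 0.02]]
  ]
}}

```text
time: 10.78
eef_pos: [0.5324, -0.033, 0.1183]
tcp_rot: [0.656, 0.754, 0.001, 0.007]
contact_force: [0.4, 0.3, -2.6]
opening: 0.402
```

```bash
python3 -c "
from h import *
x,y=m2w(.033,-.041)
goto(x,y,.027,7.9)
im=read_camera('scene'); save(im,'scene8',(170,140,300,250),5)
"
```

```text
t 10.78 now [ 0.5324 -0.033   0.1183] yaw 7.9 open 0.402 q6-> -0.2
   f 0.2 [0.1 0.1 0. ] [ 0.0004 -0.001   0.0182] world dist 
   f 0.4 [0.3 0.2 0. ] [ 0.0007 -0.002   0.0365] world dist 
   f 0.6 [0.4 0.3 0. ] [ 0.0011 -0.003   0.0547] world dist 
   f 0.8 [0.5 0.4 0. ] [ 0.0014 -0.004   0.073 ] world dist 
   f 1 [0.6 0.5 0. ] [ 0.0018 -0.005   0.0912] world dist 0.091
```

View pics/scene8.png

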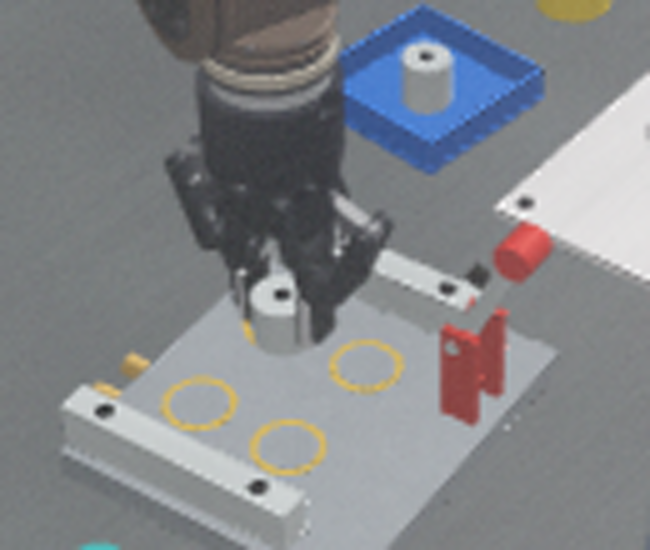

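Emit:
{"name": "move_arm", "arguments": {
  "plan": [
    [[0.6, 0.5, 0, 0.002, -0.005, 0.03, 0.02], [0.6, 0.5, 0, 0.002, -0.005, 0.06, 0.02], [0.6, 0.5, 0, 0.002, -0.005, 0.08, 0.02], [0.6, 0.5, 0, 0.002, -0.005, 0.088, 0.02], [0.6, 0.5, 0, 0.002, -0.005, 0.088, 0.02]]
  ]
}}

```text
time: 11.45
eef_pos: [0.5283, -0.0326, 0.03]
tcp_rot: [0.657, 0.754, 0.0, -0.0]
contact_force: [-0.3, 0.3, -2.5]
opening: 0.403
```

```bash
python3 -c "
from h import *
x,y=m2w(.033,-.041)
goto(x,y,.025,7.9)
im=read_camera('scene'); save(im,'scene9',(170,140,300,250),5)
"
```

```text
t 11.45 now [ 0.5283 -0.0326  0.03  ] yaw 7.9 open 0.403 q6-> -0.2
   f 0.2 [ 0. -0. -0.] [-0.    -0.     0.001] world dist 
   f 0.4 [ 0. -0. -0.] [-0.    -0.     0.002] world dist 
   f 0.6 [ 0. -0. -0.] [-0.    -0.     0.003] world dist 
   f 0.8 [ 0. -0. -0.] [-0.    -0.     0.004] world dist 
   f 1 [ 0. -0. -0.] [-0.0001 -0.      0.005 ] world dist 0.005
```

View pics/scene9.png

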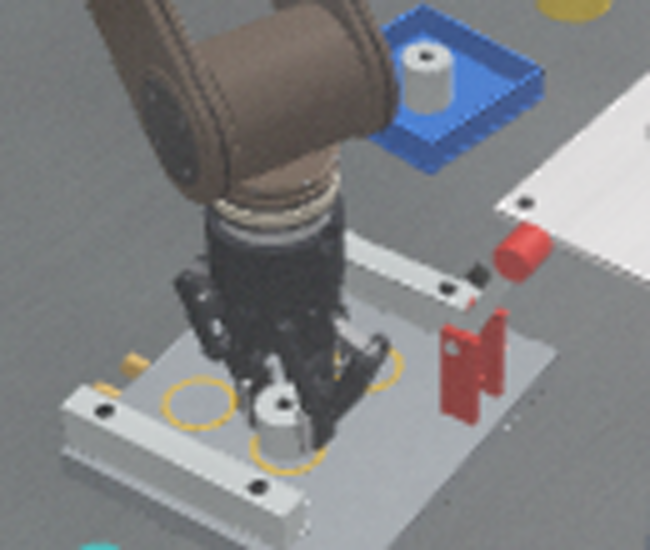

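Pillar B sits over its ring at (288,447). I'll lower the last 5 mm, release and rise.

Emit:
{"name": "move_arm", "arguments": {
  "plan": [
    [[0, 0, 0, 0, 0, 0.003, 0.02], [0, 0, 0, 0, 0, 0.006, 0.02], [0, 0, 0, 0, 0, 0.005, 0.048], [0, 0, 0, 0, 0, 0.005, 0.05], [0, 0, 0, 0, 0, -0.01, 0.05]]
  ]
}}

```text
time: 12.12
eef_pos: [0.528, -0.0323, 0.0404]
tcp_rot: [0.657, 0.754, -0.0, -0.0]
contact_force: [-0.1, -0.2, -1.1]
opening: 0.584
```

Emit:
{"name": "move_arm", "arguments": {
  "plan": [
    [[0, 0, 0, 0, 0, -0.03, 0.05], [0, 0, 0, -0.01, 0, -0.08, 0.06], [0, 0, 0, -0.06, 0, -0.11, 0.07], [0, 0, 0, -0.12, 0, -0.11, 0.07], [0, 0, 0, -0.18, 0, -0.11, 0.07]]
  ]
}}

```text
time: 12.75
eef_pos: [0.5537, -0.2125, 0.1531]
tcp_rot: [0.657, 0.754, 0.0, 0.001]
contact_force: [0.8, 0.7, 0.1]
opening: 0.821
```

```bash
python3 -c "
from h import *
goto(.500,-.440,.13,-20)
im=read_camera('scene'); save(im,'scene10',(30,140,300,340),3)
goto(.500,-.440,.13,-20)
"
```

```text
t 12.75 now [ 0.5537 -0.2125  0.1531] yaw 7.9 open 0.821 q6-> -0.37
   f 0.2 [0.  0.  5.6] [-0.0436 -0.0169  0.0046] world dist 
   f 0.4 [ 0.1  0.  11.2] [-0.0871 -0.0338  0.0093] world dist 
   f 0.6 [ 0.1  0.  16.8] [-0.1307 -0.0508  0.0139] world dist 
   f 0.8 [ 0.1  0.1 22.3] [-0.1743 -0.0677  0.0186] world dist 
   f 1 [ 0.2  0.1 27.9] [-0.2179 -0.0846  0.0232] world dist 0.235
t 12.8 now [ 0.5543 -0.2198  0.1532] yaw 7.7 open 0.818 q6-> -0.37
   f 0.2 [0.1 0.1 5.5] [-0.0422 -0.0166  0.0049] world dist 
   f 0.4 [ 0.1  0.2 11.1] [-0.0843 -0.0333  0.0098] world dist 
   f 0.6 [ 0.2  0.2 16.6] [-0.1265 -0.0499  0.0147] world dist 
   f 0.8 [ 0.2  0.3 22.1] [-0.1687 -0.0666  0.0196] world dist 
   f 1 [ 0.3  0.4 27.7] [-0.2108 -0.0832  0.0245] world dist 0.228
```

View pics/scene10.png

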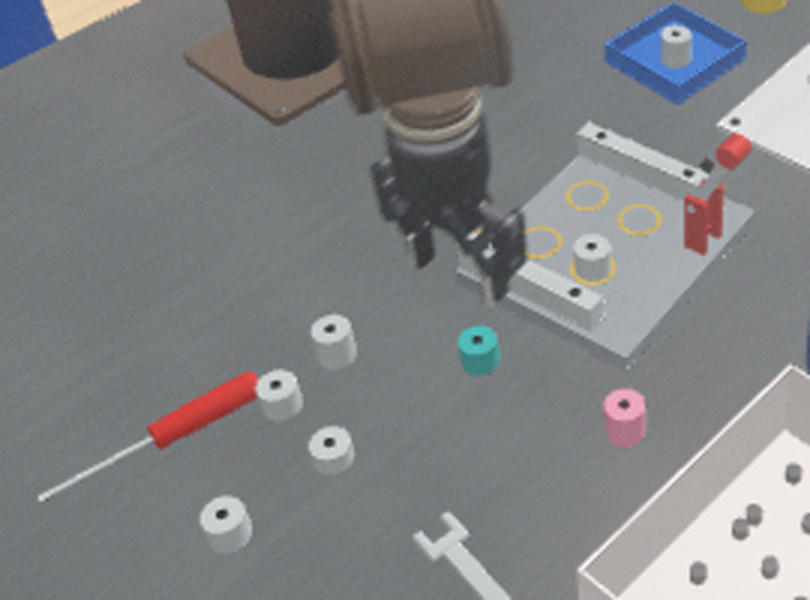

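The pillar stands on ring2 at (592,255). Next is pillar E at (223,520).

Emit:
{"name": "move_arm", "arguments": {
  "plan": [
    [[0, 0, 6, -0.045, -0.017, 0.0, 0.07], [0, 0, 12, -0.1, -0.039, 0.01, 0.07], [0, 0, 18, -0.155, -0.06, 0.02, 0.07], [0.2, 0.2, 25, -0.205, -0.08, 0.04, 0.07], [0.3, 0.3, 27.7, -0.211, -0.083, 0.08, 0.07]]
  ]
}}

```text
time: 13.42
eef_pos: [0.5009, -0.4461, 0.078]
tcp_rot: [0.821, 0.571, -0.0, 0.005]
contact_force: [-0.0, 0.6, -0.3]
opening: 0.817
```

```bash
python3 -c "
from h import *
goto(.500,-.440,.004,-20)
"
```

```text
t 13.43 now [ 0.5009 -0.4461  0.078 ] yaw -20.4 open 0.817 q6-> -0.37
   f 0.2 [ 0.1  0.1 -0.1] [ 0.0012 -0.0007  0.0148] world dist 
   f 0.4 [ 0.2  0.1 -0.2] [ 0.0023 -0.0014  0.0296] world dist 
   f 0.6 [ 0.2  0.2 -0.2] [ 0.0035 -0.0021  0.0444] world dist 
   f 0.8 [ 0.3  0.3 -0.3] [ 0.0047 -0.0028  0.0592] world dist 
   f 1 [ 0.4  0.3 -0.4] [ 0.0059 -0.0035  0.074 ] world dist 0.074
```

Emit:
{"name": "move_arm", "arguments": {
  "plan": [
    [[0.4, 0.3, 0, 0.006, -0.003, 0.03, 0.07], [0.4, 0.3, 0, 0.006, -0.003, 0.065, 0.07], [0.4, 0.3, 0, 0.006, -0.003, 0.073, 0.07], [0.4, 0.3, 0, 0.006, -0.003, 0.073, 0.02], [0.4, 0.3, 0, 0.006, -0.003, 0.073, 0.02]]
  ]
}}

```text
time: 14.05
eef_pos: [0.5015, -0.441, 0.0074]
tcp_rot: [0.821, 0.571, -0.0, 0.002]
contact_force: [-1.0, 2.4, 15.1]
opening: 0.405
```

Emit:
{"name": "move_arm", "arguments": {
  "plan": [
    [[0, 0, 0, 0, 0, 0, 0.02], [0, 0, 0, 0, 0, 0, 0.02], [0, 0, 0, 0, 0, -0.02, 0.02], [0, 0, 0, 0, 0, -0.06, 0.02], [0, 0, 0, 0, 0, -0.11, 0.02]]
  ]
}}

```text
time: 14.68
eef_pos: [0.5007, -0.44, 0.1183]
tcp_rot: [0.821, 0.571, -0.0, 0.001]
contact_force: [0.3, -1.0, -1.8]
opening: 0.397
```

```bash
python3 -c "
from h import *
x,y=m2w(-.033,-.041); print(x,y)
goto(x,y,.11,7.9)
im=read_camera('scene'); save(im,'scene11',(30,140,300,340),3)
"
```

```text
0.46286354083965187 -0.04159559384506161
t 14.68 now [ 0.5007 -0.44    0.1183] yaw -20.4 open 0.397 q6-> -0.23
   f 0.2 [ 0.   0.  -5.7] [ 0.0721 -0.0348  0.0015] world dist 
   f 0.4 [  0.    0.  -11.3] [ 0.1441 -0.0697  0.0031] world dist 
   f 0.6 [  0.    0.1 -17. ] [ 0.2162 -0.1045  0.0046] world dist 
   f 0.8 [  0.    0.1 -22.6] [ 0.2882 -0.1393  0.0061] world dist 
   f 1 [  0.    0.1 -28.3] [ 0.3603 -0.1741  0.0077] world dist 0.4
```

View pics/scene11.png

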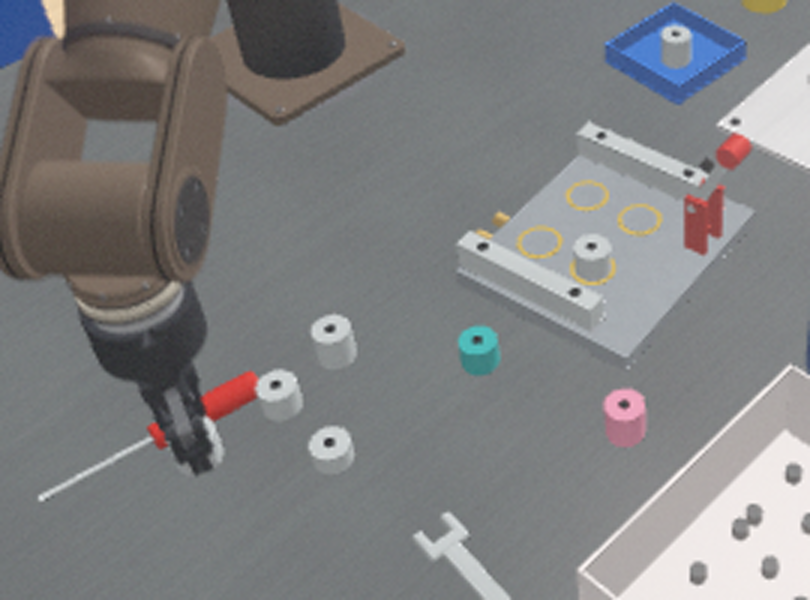

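Emit:
{"name": "move_arm", "arguments": {
  "plan": [
    [[0, 0, -4, 0.04, -0.019, 0, 0.02], [0, 0, -8.5, 0.095, -0.046, 0, 0.02], [0, 0, -13, 0.15, -0.073, 0, 0.02], [0, 0, -17, 0.205, -0.099, 0, 0.02], [0, 0, -21, 0.26, -0.126, 0, 0.02]]
  ]
}}

```text
time: 15.35
eef_pos: [0.4764, -0.1546, 0.1255]
tcp_rot: [0.702, 0.712, -0.001, 0.009]
contact_force: [1.1, -0.5, -1.8]
opening: 0.398
```

```bash
python3 -c "
from h import *
x,y=m2w(-.033,-.041)
goto(x,y,.11,7.9)
"
```

```text
t 15.35 now [ 0.4764 -0.1546  0.1255] yaw 0.8 open 0.398 q6-> -0.23
   f 0.2 [ 0.1  0.2 -1.4] [ 0.0227 -0.0025  0.0027] world dist 
   f 0.4 [ 0.3  0.3 -2.9] [ 0.0453 -0.0049  0.0055] world dist 
   f 0.6 [ 0.4  0.5 -4.3] [ 0.068  -0.0074  0.0082] world dist 
   f 0.8 [ 0.5  0.7 -5.7] [ 0.0907 -0.0098  0.011 ] world dist 
   f 1 [ 0.6  0.8 -7.2] [ 0.1133 -0.0123  0.0137] world dist 0.115
```

Emit:
{"name": "move_arm", "arguments": {
  "plan": [
    [[0.1, 0.2, -2, 0.035, -0.004, 0.003, 0.02], [0.3, 0.4, -4.5, 0.075, -0.008, 0.008, 0.02], [0.6, 0.8, -7.2, 0.11, -0.012, 0.014, 0.02], [0.6, 0.8, -7.2, 0.113, -0.012, 0.03, 0.02], [0.6, 0.8, -7.2, 0.113, -0.012, 0.06, 0.02]]
  ]
}}

```text
time: 15.98
eef_pos: [0.4654, -0.0431, 0.0649]
tcp_rot: [0.656, 0.755, 0.001, 0.003]
contact_force: [0.5, -0.5, -2.4]
opening: 0.393
```

```bash
python3 -c "
from h import *
x,y=m2w(-.033,-.041)
goto(x,y,.03,7.9)
"
```

```text
t 15.97 now [ 0.4654 -0.0431  0.0649] yaw 8.0 open 0.393 q6-> -0.23
   f 0.2 [0.1 0.  0. ] [ 0.0004 -0.0005  0.007 ] world dist 
   f 0.4 [0.1 0.1 0. ] [ 0.0008 -0.001   0.014 ] world dist 
   f 0.6 [0.2 0.1 0.1] [ 0.0012 -0.0015  0.0209] world dist 
   f 0.8 [0.2 0.2 0.1] [ 0.0016 -0.002   0.0279] world dist 
   f 1 [0.3 0.2 0.1] [ 0.002  -0.0025  0.0349] world dist 0.035
```

Emit:
{"name": "move_arm", "arguments": {
  "plan": [
    [[0.3, 0.2, 0, 0.002, -0.0025, 0.012, 0.02], [0.3, 0.2, 0, 0.002, -0.0025, 0.025, 0.02], [0.3, 0.2, 0, 0.002, -0.0025, 0.033, 0.02], [0.3, 0.2, 0, 0.002, -0.0025, 0.035, 0.02], [0.3, 0.2, 0, 0.002, -0.0025, 0.036, 0.02]]
  ]
}}

```text
time: 16.6
eef_pos: [0.4634, -0.0418, 0.0293]
tcp_rot: [0.656, 0.755, 0.0, 0.001]
contact_force: [-0.0, 0.2, -2.6]
opening: 0.394
```

```bash
python3 -c "
from h import *
x,y=m2w(-.033,-.041)
goto(x,y,.025,7.9)
im=read_camera('scene'); save(im,'scene12',(170,140,300,250),5)
"
```

```text
t 16.6 now [ 0.4634 -0.0418  0.0293] yaw 8.0 open 0.394 q6-> -0.23
   f 0.2 [0. 0. 0.] [ 0.     -0.0001  0.0009] world dist 
   f 0.4 [0. 0. 0.] [ 0.0001 -0.0002  0.0017] world dist 
   f 0.6 [0. 0. 0.] [ 0.0001 -0.0003  0.0026] world dist 
   f 0.8 [0.  0.  0.1] [ 0.0002 -0.0004  0.0034] world dist 
   f 1 [0.1 0.  0.1] [ 0.0002 -0.0005  0.0043] world dist 0.004
```

View pics/scene12.png

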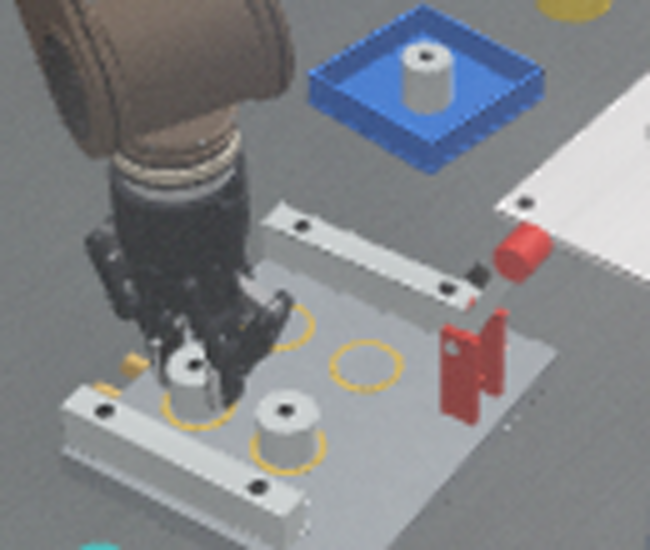

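Pillar E sits over the ring at (199,405). I'll lower, release and rise.

Emit:
{"name": "move_arm", "arguments": {
  "plan": [
    [[0, 0, 0, 0, 0, 0.003, 0.02], [0, 0, 0, 0, 0, 0.0055, 0.02], [0, 0, 0, 0, 0, 0.0045, 0.046], [0, 0, 0, 0, 0, 0.0045, 0.047], [0, 0, 0, 0, 0, -0.01, 0.047]]
  ]
}}

```text
time: 17.27
eef_pos: [0.4623, -0.0414, 0.0387]
tcp_rot: [0.656, 0.755, -0.0, -0.001]
contact_force: [-0.4, -0.2, 0.4]
opening: 0.545
```

Emit:
{"name": "move_arm", "arguments": {
  "plan": [
    [[0, 0, 0, 0, 0, -0.03, 0.047], [0, 0, 0, -0.01, 0, -0.08, 0.06], [0, 0, 0, -0.06, 0, -0.11, 0.07], [0, 0, 0, -0.12, 0, -0.11, 0.07], [0, 0, 0, -0.18, 0, -0.11, 0.07]]
  ]
}}

```text
time: 17.9
eef_pos: [0.4882, -0.2216, 0.1506]
tcp_rot: [0.656, 0.755, -0.0, 0.001]
contact_force: [0.3, 0.6, 1.1]
opening: 0.821
```

```bash
python3 -c "
from h import *
im=read_camera('scene'); save(im,'scene13',(30,140,300,340),3)
save(im,'scene13b',(90,230,160,300),8)
print(hole('scene',im,*(121.4,267.8)),ray('scene',hole('scene',im,*(121.4,267.8)),.03))
goto(.422,-.330,.13,80)
goto(.422,-.330,.13,-95)
"
```

```text
[120.93154362 267.36979866] [ 0.41922395 -0.33052526  0.03      ]
t 17.95 now [ 0.489  -0.2286  0.1509] yaw 7.8 open 0.819 q6-> 1.08
   f 0.2 [ 0.1  0.  21.6] [-0.0183 -0.016   0.0043] world dist 
   f 0.4 [ 0.2  0.1 43.1] [-0.0365 -0.0321  0.0086] world dist 
   f 0.6 [ 0.3  0.1 64.7] [-0.0548 -0.0481  0.0129] world dist 
   f 0.8 [ 0.4  0.2 86.2] [-0.073  -0.0641  0.0172] world dist 
   f 1 [  0.5   0.2 107.8] [-0.0913 -0.0802  0.0215] world dist 0.123
t 17.95 now [ 0.489  -0.2286  0.1509] yaw 7.8 open 0.819 q6-> 0.99
   f 0.2 [ 0.1  0.  20.6] [-0.0183 -0.016   0.0043] world dist 
   f 0.4 [ 0.2  0.1 41.1] [-0.0365 -0.0321  0.0086] world dist 
   f 0.6 [ 0.3  0.1 61.7] [-0.0548 -0.0481  0.0129] world dist 
   f 0.8 [ 0.4  0.2 82.2] [-0.073  -0.0641  0.0172] world dist 
   f 1 [  0.5   0.2 102.8] [-0.0913 -0.0802  0.0215] world dist 0.123
```

View pics/scene13.png

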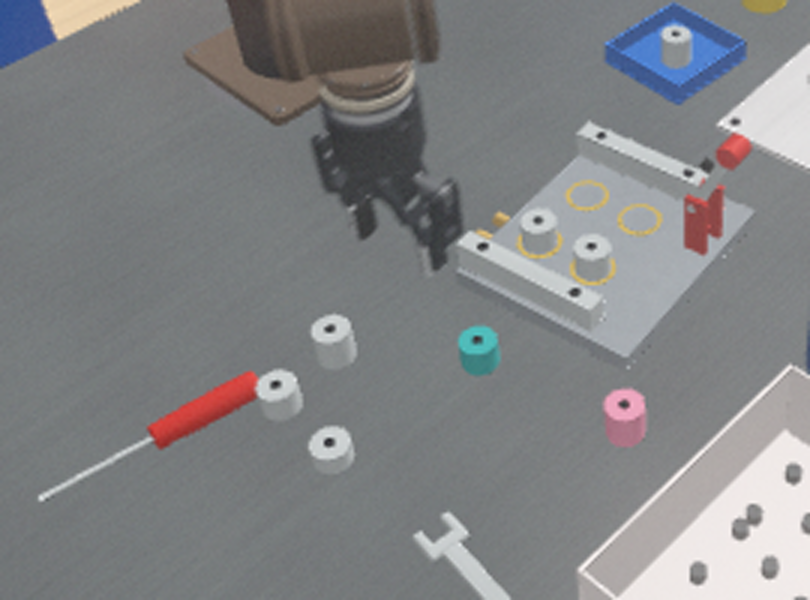

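View pics/scene13b.png

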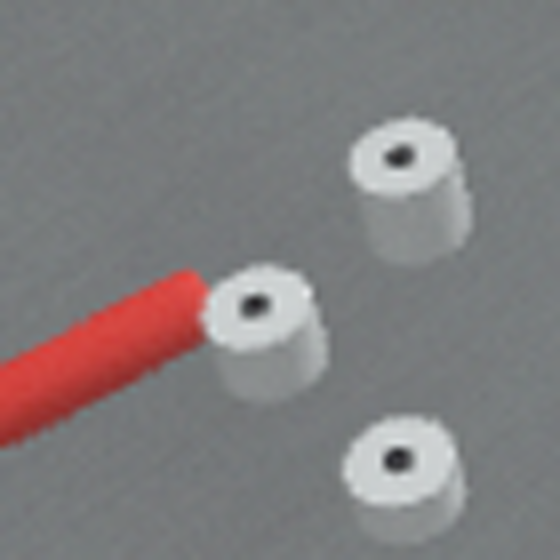

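```bash
python3 -c "
from h import *
im=np.load('im0.npz')
t=im['top'].astype(int); M=(t[...,0]-t[...,1]>60); M[:225]=0;M[255:]=0;M[:,:345]=0
print(rectfit('top',M,.013,0,0)); print(cv2.boxPoints(rectfit('top',M,.013,0,0)).round())
"
```

```text
((384.9020080566406, -380.63421630859375), (101.96070861816406, 25.567495346069336), 80.72079467773438)
[[ 364. -429.]
 [ 389. -433.]
 [ 406. -332.]
 [ 381. -328.]]
```

Emit:
{"name": "move_arm", "arguments": {
  "plan": [
    [[0, 0, 10, -0.02, -0.016, 0, 0.056], [0, 0, 20, -0.04, -0.035, 0, 0.056], [0, 0, 30, -0.06, -0.055, 0, 0.056], [0, 0, 40, -0.08, -0.07, 0, 0.056], [0, 0, 50, -0.091, -0.08, 0, 0.056]]
  ]
}}

```text
time: 18.58
eef_pos: [0.4215, -0.3306, 0.1523]
tcp_rot: [0.916, 0.402, -0.0, 0.004]
contact_force: [-0.5, 0.1, 0.4]
opening: 0.656
```

```bash
python3 -c "
from h import *
goto(.4225,-.330,.08,-90)
"
```

```text
t 18.57 now [ 0.4215 -0.3306  0.1523] yaw -42.6 open 0.656 q6-> 0.91
   f 0.2 [0.1 0.  9.5] [ 0.0003 -0.0001  0.0145] world dist 
   f 0.4 [ 0.2  0.  19. ] [ 0.0006 -0.0001  0.0289] world dist 
   f 0.6 [ 0.3  0.  28.4] [ 0.0008 -0.0002  0.0434] world dist 
   f 0.8 [ 0.4  0.  37.9] [ 0.0011 -0.0002  0.0578] world dist 
   f 1 [ 0.5  0.  47.4] [ 0.0014 -0.0003  0.0723] world dist 0.072
```

Emit:
{"name": "move_arm", "arguments": {
  "plan": [
    [[0.1, 0, 10, 0.001, 0, 0.01, 0.056], [0.2, 0, 20, 0.001, 0, 0.03, 0.056], [0.3, 0, 30, 0.001, 0, 0.05, 0.056], [0.4, 0, 40, 0.001, 0, 0.07, 0.056], [0.5, 0, 47.4, 0.001, 0, 0.075, 0.056]]
  ]
}}

```text
time: 19.2
eef_pos: [0.4218, -0.3297, 0.0763]
tcp_rot: [1.0, -0.002, -0.001, -0.001]
contact_force: [-0.3, -0.3, -0.2]
opening: 0.658
```

```bash
python3 -c "
from h import *
goto(.4225,-.330,.005,-90)
for n in('scene','top'):
  im=read_camera(n); save(im,n+'14',(80,210,190,310) if n=='scene' else (310,190,410,265),6)
"
```

```text
t 19.2 now [ 0.4218 -0.3297  0.0763] yaw -90.3 open 0.658 q6-> 0.91
   f 0.2 [-0.   0.  -0.1] [0.0002 0.0001 0.0143] world dist 
   f 0.4 [-0.   0.  -0.1] [0.0004 0.0002 0.0285] world dist 
   f 0.6 [-0.1  0.1 -0.2] [0.0005 0.0003 0.0428] world dist 
   f 0.8 [-0.1  0.1 -0.2] [0.0007 0.0003 0.057 ] world dist 
   f 1 [-0.1  0.1 -0.3] [0.0009 0.0004 0.0713] world dist 0.071
```

View pics/scene14.png

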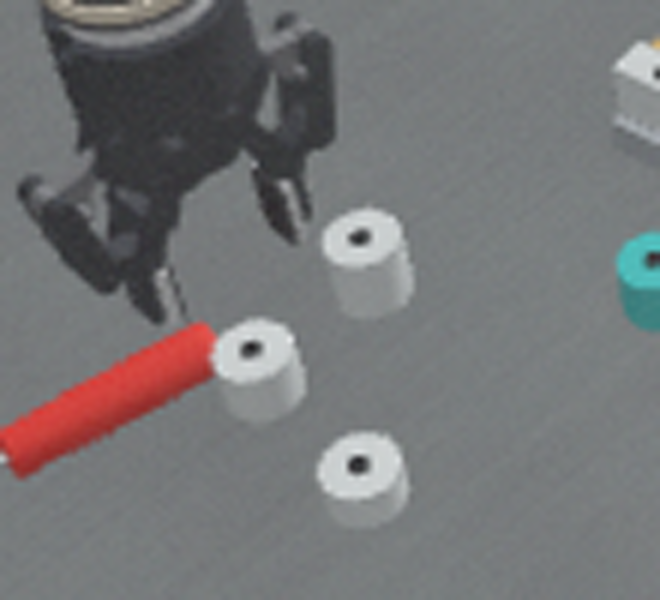

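The fingers are on either side of the last 30 mm pillar, at (255,370) in the crop. Next I'll descend.

Emit:
{"name": "move_arm", "arguments": {
  "plan": [
    [[0, 0, 0, 0.001, 0, 0.025, 0.056], [0, 0, 0, 0.001, 0, 0.05, 0.056], [0, 0, 0, 0.001, 0, 0.068, 0.056], [0, 0, 0, 0.001, 0, 0.071, 0.05], [0, 0, 0, 0.001, 0, 0.071, 0.02]]
  ]
}}

```text
time: 19.92
eef_pos: [0.4233, -0.3304, 0.0067]
tcp_rot: [1.0, 0.0, -0.0, -0.0]
contact_force: [-3.8, 4.5, 2.5]
opening: 0.397
```

Emit:
{"name": "move_arm", "arguments": {
  "plan": [
    [[0, 0, 0, 0, 0, 0, 0.02], [0, 0, 0, 0, 0, 0, 0.02], [0, 0, 0, 0, 0, -0.02, 0.02], [0, 0, 0, 0, 0, -0.06, 0.02], [0, 0, 0, 0, 0, -0.11, 0.02]]
  ]
}}

```text
time: 20.55
eef_pos: [0.4225, -0.3295, 0.1166]
tcp_rot: [1.0, 0.0, -0.001, -0.001]
contact_force: [-0.3, 0.1, -2.2]
opening: 0.397
```

```bash
python3 -c "
from h import *
x,y=m2w(-.033,.041); print(x,y)
goto(x,y,.12,-82.1)
im=read_camera('scene'); save(im,'scene15',(30,140,300,340),3)
"
```

```text
0.45174588695963513 0.03964723828309693
t 20.55 now [ 0.4225 -0.3295  0.1166] yaw -90.0 open 0.397 q6-> 1.52
   f 0.2 [-0.   0.  -1.6] [ 0.0059 -0.0738 -0.0005] world dist 
   f 0.4 [-0.1  0.1 -3.1] [ 0.0118 -0.1477 -0.001 ] world dist 
   f 0.6 [-0.1  0.1 -4.7] [ 0.0177 -0.2215 -0.0015] world dist 
   f 0.8 [-0.1  0.1 -6.3] [ 0.0236 -0.2953 -0.0019] world dist 
   f 1 [-0.2  0.2 -7.9] [ 0.0295 -0.3692 -0.0024] world dist 0.37
```

View pics/scene15.png

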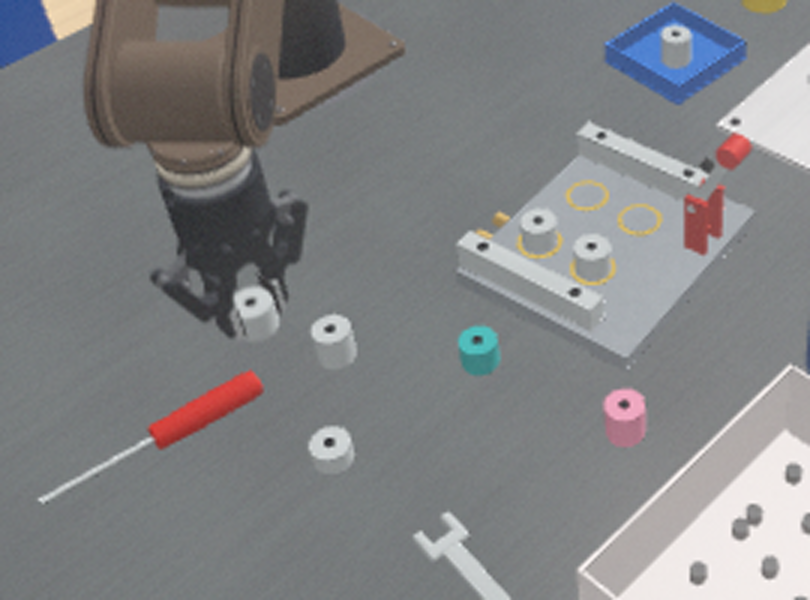

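Emit:
{"name": "move_arm", "arguments": {
  "plan": [
    [[0, 0, -1, 0.015, -0.04, -0.005, 0.02], [0, 0, -2, 0.025, -0.095, -0.005, 0.02], [0, 0, -3.5, 0.03, -0.15, -0.005, 0.02], [0, 0, -5, 0.03, -0.205, -0.005, 0.02], [0, 0, -6, 0.03, -0.26, -0.005, 0.02]]
  ]
}}

```text
time: 21.22
eef_pos: [0.4555, -0.0715, 0.1284]
tcp_rot: [0.999, 0.053, 0.003, 0.004]
contact_force: [0.2, -0.2, -1.9]
opening: 0.401
```

```bash
python3 -c "
from h import *
x,y=m2w(-.033,.041)
goto(x,y,.1,-82.1)
"
```

```text
t 21.23 now [ 0.4555 -0.0715  0.1284] yaw -83.9 open 0.401 q6-> 1.52
   f 0.2 [ 0.1 -0.1 -0.4] [ 0.0016 -0.0222  0.0055] world dist 
   f 0.4 [ 0.2 -0.1 -0.7] [ 0.0031 -0.0444  0.011 ] world dist 
   f 0.6 [ 0.3 -0.2 -1.1] [ 0.0047 -0.0667  0.0165] world dist 
   f 0.8 [ 0.4 -0.3 -1.5] [ 0.0063 -0.0889  0.022 ] world dist 
   f 1 [ 0.5 -0.4 -1.8] [ 0.0078 -0.1111  0.0275] world dist 0.115
```

Emit:
{"name": "move_arm", "arguments": {
  "plan": [
    [[0.1, -0.1, -0.5, 0.002, -0.035, 0.005, 0.02], [0.3, -0.2, -1, 0.005, -0.075, 0.01, 0.02], [0.5, -0.4, -1.8, 0.008, -0.108, 0.02, 0.02], [0.5, -0.4, -1.8, 0.008, -0.111, 0.04, 0.02], [0.5, -0.4, -1.8, 0.008, -0.111, 0.07, 0.02]]
  ]
}}

```text
time: 21.85
eef_pos: [0.4531, 0.0399, 0.0579]
tcp_rot: [0.998, 0.07, 0.001, 0.0]
contact_force: [-0.7, -0.2, -3.3]
opening: 0.395
```

```bash
python3 -c "
from h import *
x,y=m2w(-.033,.041)
goto(x,y,.03,-82.1)
"
```

```text
t 21.85 now [0.4531 0.0399 0.0579] yaw -82.0 open 0.395 q6-> 1.52
   f 0.2 [ 0. -0.  0.] [-0.0003 -0.      0.0056] world dist 
   f 0.4 [ 0.  -0.1  0. ] [-0.0006 -0.      0.0111] world dist 
   f 0.6 [ 0.  -0.1  0.1] [-0.0009 -0.      0.0167] world dist 
   f 0.8 [ 0.  -0.1  0.1] [-0.0012 -0.      0.0223] world dist 
   f 1 [ 0.1 -0.1  0.1] [-0.0015 -0.      0.0278] world dist 0.028
```

Emit:
{"name": "move_arm", "arguments": {
  "plan": [
    [[0, 0, 0, -0.0015, 0, 0.012, 0.02], [0, 0, 0, -0.0015, 0, 0.022, 0.02], [0, 0, 0, -0.0015, 0, 0.028, 0.02], [0, 0, 0, -0.0015, 0, 0.029, 0.02], [0, 0, 0, -0.0015, 0, 0.029, 0.02]]
  ]
}}

```text
time: 22.48
eef_pos: [0.4523, 0.0395, 0.0294]
tcp_rot: [0.998, 0.07, 0.002, 0.0]
contact_force: [0.2, -0.4, -3.0]
opening: 0.397
```

```bash
python3 -c "
from h import *
x,y=m2w(-.033,.041)
goto(x,y,.025,-82.1)
im=read_camera('scene'); save(im,'scene16',(170,140,300,250),5)
"
```

```text
t 22.48 now [0.4523 0.0395 0.0294] yaw -82.0 open 0.397 q6-> 1.52
   f 0.2 [ 0. -0.  0.] [-0.0001 -0.      0.0009] world dist 
   f 0.4 [ 0.  -0.1  0. ] [-0.0002 -0.0001  0.0018] world dist 
   f 0.6 [ 0.  -0.1  0. ] [-0.0003 -0.0001  0.0026] world dist 
   f 0.8 [ 0.1 -0.2  0.1] [-0.0004 -0.0002  0.0035] world dist 
   f 1 [ 0.1 -0.2  0.1] [-0.0005 -0.0002  0.0044] world dist 0.004
```

View pics/scene16.png

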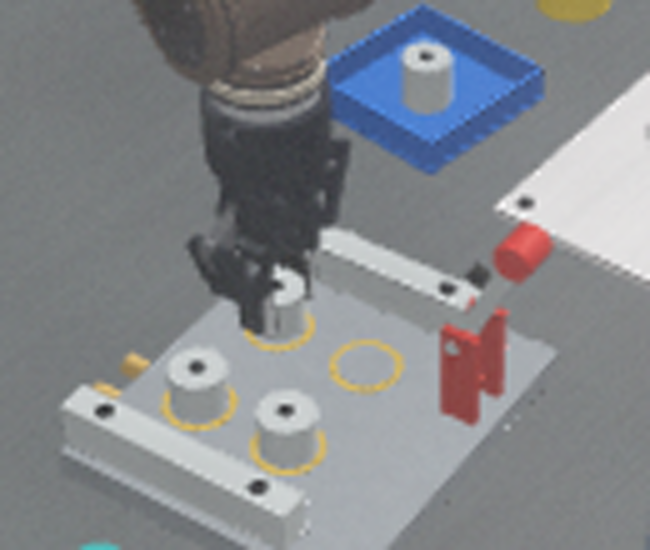

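Emit:
{"name": "move_arm", "arguments": {
  "plan": [
    [[0, 0, 0, 0, 0, 0.003, 0.02], [0, 0, 0, 0, 0, 0.0055, 0.02], [0, 0, 0, 0, 0, 0.0045, 0.046], [0, 0, 0, 0, 0, 0.0045, 0.047], [0, 0, 0, 0, 0, -0.01, 0.047]]
  ]
}}

```text
time: 23.15
eef_pos: [0.4511, 0.0396, 0.0389]
tcp_rot: [0.998, 0.07, 0.0, 0.0]
contact_force: [0.9, -0.2, 0.3]
opening: 0.546
```

Emit:
{"name": "move_arm", "arguments": {
  "plan": [
    [[0, 0, 0, 0, 0, -0.03, 0.047], [0, 0, 0, 0, 0, -0.08, 0.047], [0, 0, 0, 0, -0.02, -0.13, 0.05], [0, 0, 0, 0, -0.07, -0.15, 0.05], [0, 0, 0, 0, -0.12, -0.15, 0.05]]
  ]
}}

```text
time: 23.78
eef_pos: [0.4359, 0.1598, 0.1929]
tcp_rot: [0.998, 0.069, 0.004, -0.0]
contact_force: [0.3, 0.3, -0.9]
opening: 0.586
```

```bash
python3 -c "
from h import *
im={n:read_camera(n) for n in('scene','top')}
np.savez('im2.npz',**im)
save(im['scene'],'scene17',(170,120,350,250),4); save(im['top'],'top17',(130,150,310,270),4)
top=im['top']; m=np.zeros(top.shape[:2],bool); m[175:228,138:206]=1
print(rectfit('top',m&(top.min(2)>150),.008,0,0))
for i,(x,y) in enumerate(RINGS[:3]):
  w=m2w(x,y); 
  for n in im:
    p=proj(n,[*w,.05])[0]; h=hole(n,im[n],*p,5); print(i,n,p.round(1),h.round(1),(w2m(*ray(n,h,.05)[:2])-[x,y]).round(4))
"
```

```text
((538.644775390625, 340.66082763671875), (152.18185424804688, 212.6852264404297), 3.693007707595825)
0 scene [208.9 213. ] [208.6 214.5] [ 0.0034 -0.0054]
0 top [275.8 218.1] [277.  218.7] [-0.0029 -0.004 ]
1 scene [225.1 197.5] [225.  199.3] [ 0.0044 -0.0068]
1 top [253.3 221.6] [253.4 223. ] [-0.0052  0.0005]
2 scene [226.8 221.7] [226.8 223.4] [ 0.004  -0.0058]
2 top [272.8 200.2] [273.7 200.9] [-0.0032 -0.0027]
```

View pics/scene17.png

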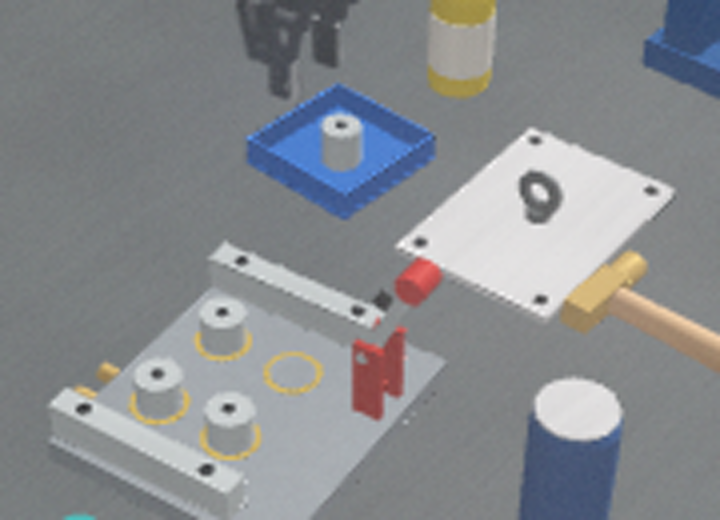

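View pics/top17.png

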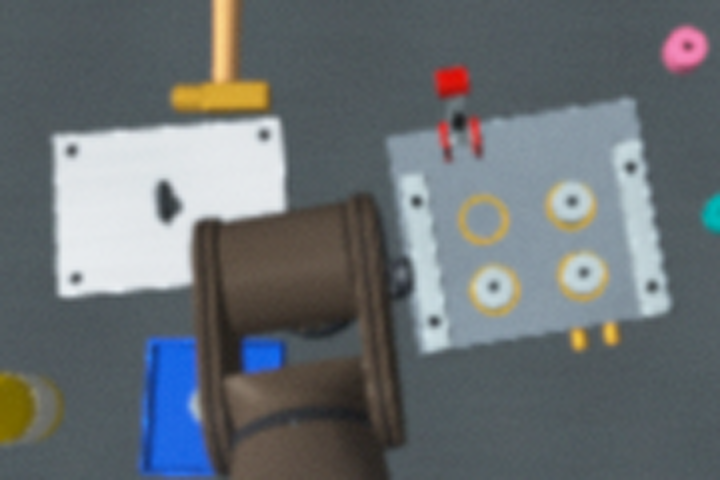

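```bash
sed -i 's/abs(q6)<2.7 and (best is None or abs(q6)<abs(best\[1\]))/abs(q6)<2.6 and (best is None or abs(np.degrees(th)-CY(r))<abs(np.degrees(best[0])-CY(r)))/' h.py; cat >> h.py <<'E'
def CY(r): return np.degrees(np.arctan2(*r.as_matrix()[1::-1,1]))
E
python3 -c "
from h import *
im=np.load('im2.npz')
print(ray('scene',(305,167.5),.034)); print(ray('top',(130+168/4,150+201/4),.034))
g=im['scene'].min(2); ys,xs=np.where(g[158:180,296:316]<110); print(xs.mean()+296,ys.mean()+158, ray('scene',(xs.mean()+296,ys.mean()+158),.032))
g=im['top'].min(2); ys,xs=np.where(g[190:212,165:182]<110); print(xs.mean()+165,ys.mean()+190, ray('top',(xs.mean()+165,ys.mean()+190),.032))
goto(.5385,.3395,.12,-86.3)
"
```

```text
[0.53772298 0.34047737 0.034     ]
[0.53719736 0.33554747 0.034     ]
304.21818181818185 168.27272727272728 [0.53684415 0.33745843 0.032     ]
174.8181818181818 203.56363636363636 [0.52504888 0.32547946 0.032     ]
t 23.88 now [0.4337 0.1619 0.1905] yaw -81.7 open 0.585 q6-> 2.07
   f 0.2 [-0.  -0.   0.9] [ 0.0258 -0.0321  0.0142] world dist 
   f 0.4 [-0.  -0.1  1.8] [ 0.0516 -0.0642  0.0284] world dist 
   f 0.6 [-0.  -0.1  2.7] [ 0.0774 -0.0964  0.0427] world dist 
   f 0.8 [-0.  -0.2  3.7] [ 0.1032 -0.1285  0.0569] world dist 
   f 1 [-0.1 -0.2  4.6] [ 0.129  -0.1606  0.0711] world dist 0.218
```

Emit:
{"name": "move_arm", "arguments": {
  "plan": [
    [[0, 0, 1, 0.03, -0.037, 0.0, 0.06], [0, 0, 2, 0.065, -0.08, 0.01, 0.06], [0, 0, 3, 0.1, -0.125, 0.02, 0.06], [0, 0, 4.5, 0.128, -0.158, 0.04, 0.06], [0, -0.2, 4.5, 0.1285, -0.16, 0.071, 0.06]]
  ]
}}

```text
time: 24.5
eef_pos: [0.5405, 0.3409, 0.1212]
tcp_rot: [0.999, 0.034, 0.002, -0.001]
contact_force: [0.3, -0.0, -0.8]
opening: 0.703
```

```bash
python3 -c "
from h import *
for n in('scene','top'):
  im=read_camera(n); save(im,n+'18',(240,90,360,210) if n=='scene' else (130,150,250,250),5)
goto(.538,.3395,.023,-86.3)
"
```

```text
t 24.6 now [0.5359 0.3378 0.1158] yaw -86.2 open 0.704 q6-> 2.07
   f 0.2 [0.  0.1 0. ] [ 0.0006 -0.0004  0.0186] world dist 
   f 0.4 [0.  0.2 0. ] [ 0.0012 -0.0007  0.0371] world dist 
   f 0.6 [0.1 0.3 0.1] [ 0.0018 -0.0011  0.0557] world dist 
   f 0.8 [0.1 0.4 0.1] [ 0.0024 -0.0014  0.0742] world dist 
   f 1 [0.1 0.5 0.1] [ 0.003  -0.0018  0.0928] world dist 0.093
```

View pics/scene18.png

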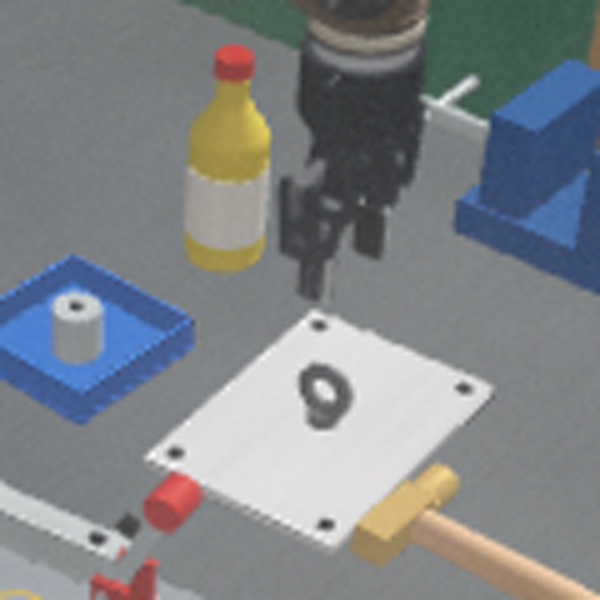

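Emit:
{"name": "move_arm", "arguments": {
  "plan": [
    [[0, 0.3, 0, 0.003, -0.002, 0.03, 0.05], [0, 0.5, 0, 0.003, -0.002, 0.065, 0.05], [0, 0.5, 0, 0.003, -0.002, 0.088, 0.05], [0, 0.5, 0, 0.003, -0.002, 0.0925, 0.05], [0, 0.5, 0, 0.003, -0.002, 0.0925, 0.0]]
  ],
  "force": 40
}}

```text
time: 25.22
eef_pos: [0.5388, 0.3396, 0.0248]
tcp_rot: [0.999, 0.033, 0.001, 0.001]
contact_force: [-0.1, -0.5, 0.2]
opening: 0.385
```

Emit:
{"name": "move_arm", "arguments": {
  "plan": [
    [[0, 0, 0, 0, 0, 0, 0.0], [0, 0, 0, 0, 0, 0, 0.0], [0, 0, 0, 0, 0, 0, 0.0], [0, 0, 0, 0, 0, 0, 0.0], [0, 0, 0, 0, 0, 0, 0.0]]
  ],
  "force": 110
}}

```text
time: 25.85
eef_pos: [0.5402, 0.3398, 0.0272]
tcp_rot: [0.999, 0.033, 0.002, 0.0]
contact_force: [-0.8, -2.6, 6.5]
opening: 0.098
```

```bash
python3 -c "
from h import *
im=read_camera('scene'); save(im,'scene19',(240,90,360,210),5)
goto(.538,.3395,.15,-86.3)
print(get_state()['contact_force'],get_state()['wrist_torque'])
"
```

```text
t 25.9 now [0.5402 0.3398 0.0272] yaw -86.2 open 0.098 q6-> 2.07
   f 0.2 [ 0.  -0.1  0. ] [-0.0003  0.0001 -0.0246] world dist 
   f 0.4 [ 0.  -0.1  0. ] [-0.0006  0.0001 -0.0491] world dist 
   f 0.6 [ 0.  -0.2  0. ] [-0.001   0.0002 -0.0737] world dist 
   f 0.8 [ 0.1 -0.2  0.1] [-0.0013  0.0003 -0.0983] world dist 
   f 1 [ 0.1 -0.3  0.1] [-0.0016  0.0003 -0.1228] world dist 0.123
[-1.63002126 -1.93951671  6.30477727] [-0.26985584  0.21593842 -0.02621363]
```

View pics/scene19.png

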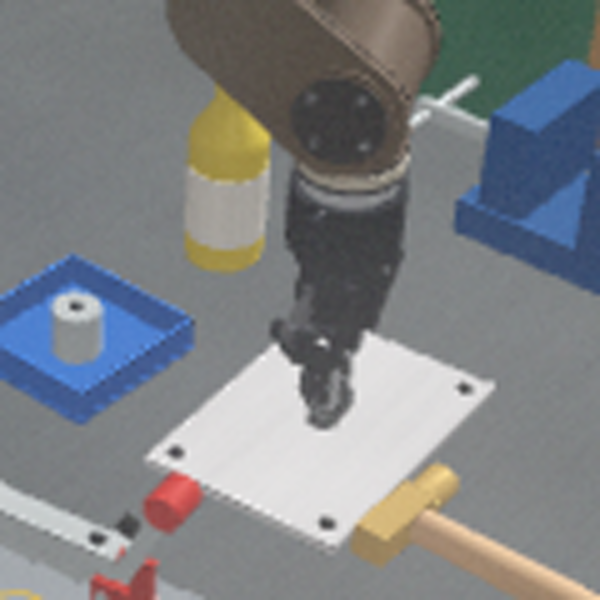

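The eye is gripped (opening about 8 mm). I'll lift gently.

Emit:
{"name": "move_arm", "arguments": {
  "plan": [
    [[0, 0, 0, 0, 0, -0.01, 0.0], [0, 0, 0, 0, 0, -0.03, 0.0], [0, 0, 0, 0, 0, -0.06, 0.0], [0, 0, 0, 0, 0, -0.1, 0.0], [0, 0, 0, 0, 0, -0.12, 0.0]]
  ],
  "force": 115
}}

```text
time: 26.52
eef_pos: [0.5405, 0.3405, 0.1503]
tcp_rot: [0.999, 0.033, 0.005, -0.0]
contact_force: [0.5, 0.5, -5.9]
opening: 0.09
```

```bash
python3 -c "
from h import *
im=read_camera('scene'); save(im,'scene20',(200,60,360,210),5)
x,y=m2w(-.01,.2); print(x,y); goto(x,y,.15,-82.1)
print(get_state()['contact_force'],get_state()['wrist_torque'])
"
```

```text
0.45297610856969595 0.2002974376442871
t 26.57 now [0.5414 0.3409 0.1527] yaw -86.2 open 0.098 q6-> 1.85
   f 0.2 [-0.  -0.1 -0.8] [-0.0195  0.0269  0.0003] world dist 
   f 0.4 [-0.  -0.3 -1.6] [-0.039   0.0538  0.0006] world dist 
   f 0.6 [-0.  -0.4 -2.5] [-0.0585  0.0807  0.0008] world dist 
   f 0.8 [-0.  -0.5 -3.3] [-0.078   0.1076  0.0011] world dist 
   f 1 [-0.1 -0.7 -4.1] [-0.0976  0.1345  0.0014] world dist 0.166
[ 1.48669173  0.60480966 -4.14474533] [ 0.08113277 -0.08608032 -0.0359985 ]
```

View pics/scene20.png

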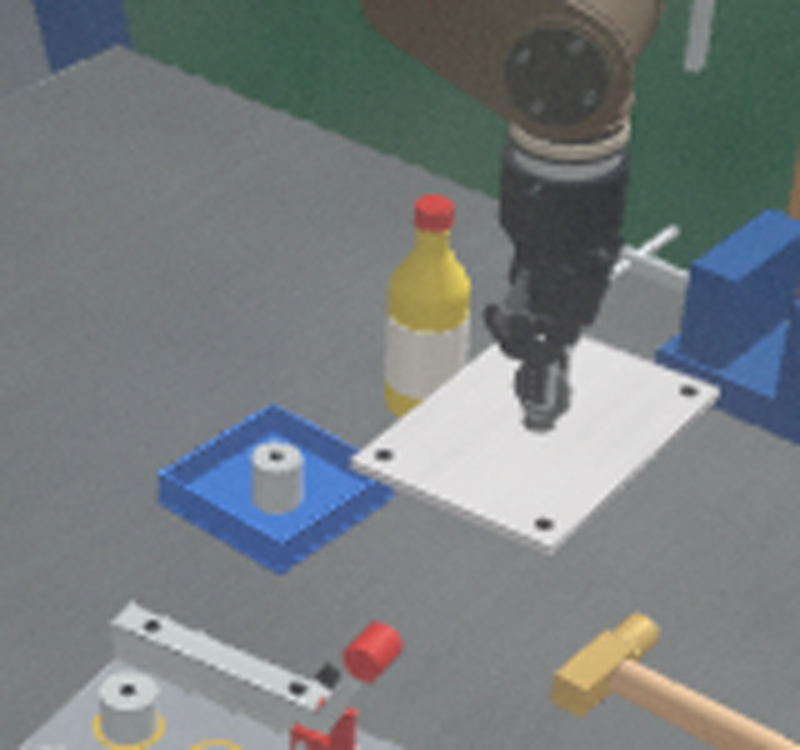

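Emit:
{"name": "move_arm", "arguments": {
  "plan": [
    [[0, 0, -0.5, -0.01, 0.013, 0, 0.0], [0, -0.1, -1.4, -0.035, 0.047, 0, 0.0], [0, -0.2, -2.5, -0.06, 0.085, 0, 0.0], [0, -0.3, -3.5, -0.085, 0.12, 0, 0.0], [0, -0.3, -4.1, -0.0975, 0.1345, 0, 0.0]]
  ]
}}

```text
time: 27.2
eef_pos: [0.4494, 0.1978, 0.1486]
tcp_rot: [0.998, 0.068, 0.0, 0.0]
contact_force: [-0.1, 0.9, -6.2]
opening: 0.094
```

```bash
python3 -c "
from h import *
x,y=m2w(0,0); goto(x,y,.14,-82.1)
print(get_state()['contact_force'],get_state()['wrist_torque'])
"
```

```text
t 27.2 now [0.4494 0.1978 0.1486] yaw -82.2 open 0.094 q6-> 1.44
   f 0.2 [ 0. -0. -0.] [0.0027 0.0396 0.0017] world dist 
   f 0.4 [ 0. -0. -0.] [0.0055 0.0792 0.0035] world dist 
   f 0.6 [ 0. -0. -0.] [0.0082 0.1188 0.0052] world dist 
   f 0.8 [ 0. -0. -0.] [0.011  0.1584 0.0069] world dist 
   f 1 [ 0.  -0.  -0.1] [0.0137 0.198  0.0087] world dist 0.199
[-0.13422815  0.90556038 -6.19010146] [-0.00211449 -0.04930362  0.08403914]
```

Emit:
{"name": "move_arm", "arguments": {
  "plan": [
    [[0, 0, 0, 0.001, 0.02, 0.001, 0.0], [0, 0, 0, 0.004, 0.065, 0.003, 0.0], [0, 0, 0, 0.007, 0.115, 0.006, 0.0], [0, 0, 0, 0.011, 0.165, 0.008, 0.0], [0, 0, 0, 0.0125, 0.197, 0.009, 0.0]]
  ]
}}

```text
time: 27.82
eef_pos: [0.4868, 0.0022, 0.1378]
tcp_rot: [0.998, 0.068, -0.002, 0.0]
contact_force: [0.2, 0.5, -6.6]
opening: 0.092
```

Emit:
{"name": "move_arm", "arguments": {
  "plan": [
    [[0, 0, 0, 0, 0, 0, 0.0], [0, 0, 0, 0, 0, 0.01, 0.0], [0, 0, 0, 0, 0, 0.02, 0.0], [0, 0, 0, 0, 0, 0.03, 0.0], [0, 0, 0, 0, 0, 0.03, 0.0]]
  ]
}}

```text
time: 28.45
eef_pos: [0.4855, 0.003, 0.1061]
tcp_rot: [0.998, 0.068, -0.003, -0.0]
contact_force: [0.6, 0.7, -6.6]
opening: 0.093
```

```bash
python3 -c "
from h import *
im={n:read_camera(n) for n in('scene','top')}
np.savez('im3.npz',**im)
save(im['scene'],'scene21',(170,110,310,260),5); save(im['top'],'top21',(200,150,320,250),5)
x,y=m2w(0,0); goto(x,y,.08,-82.1)
print(get_state()['contact_force'],get_state()['wrist_torque'])
"
```

```text
t 28.55 now [0.4868 0.0026 0.1076] yaw -82.2 open 0.096 q6-> 1.44
   f 0.2 [-0.  0. -0.] [ 0.0007 -0.0001  0.0055] world dist 
   f 0.4 [-0.   0.1 -0. ] [ 0.0014 -0.0002  0.0111] world dist 
   f 0.6 [-0.   0.1 -0.1] [ 0.0021 -0.0003  0.0166] world dist 
   f 0.8 [-0.   0.2 -0.1] [ 0.0027 -0.0004  0.0221] world dist 
   f 1 [-0.   0.2 -0.1] [ 0.0034 -0.0005  0.0276] world dist 0.028
[-1.07260066  0.72429189 -6.67727067] [ 0.02594782 -0.04094645  0.02065995]
```

View pics/scene21.png

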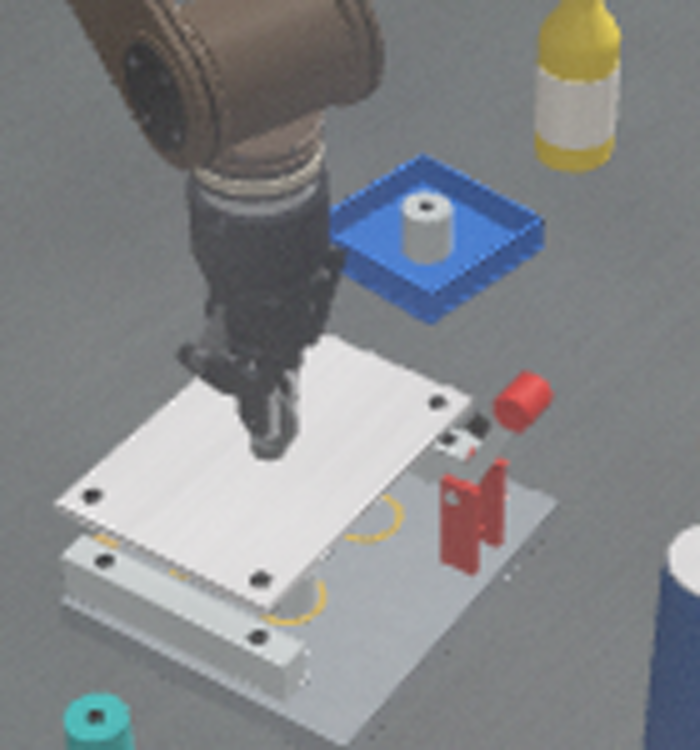

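View pics/top21.png

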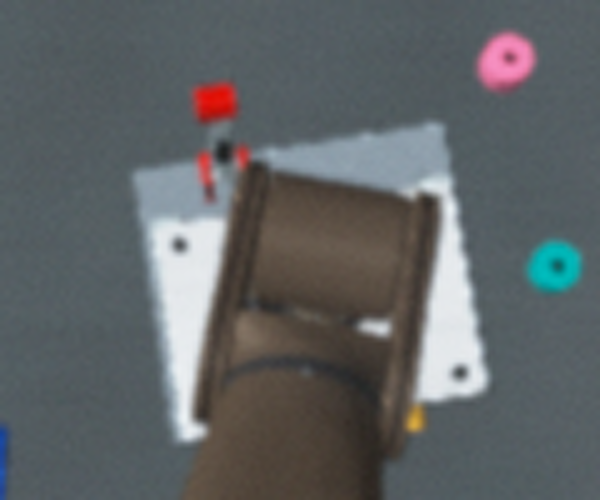

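```bash
cat >> h.py <<'E'
def coverfit(px,ztop,n="scene"):
    L=np.array([[-.075,-.106],[.075,-.106],[.075,.106]])
    f=lambda v:(proj(n,np.c_[v[:2]+L@np.array([[np.cos(v[2]),np.sin(v[2])],[-np.sin(v[2]),np.cos(v[2])]]),np.full(3,ztop)])-px).ravel()
    s=least_squares(f,[MX,MY,MYAW],x_scale=[.01,.01,.1]); return s.x, s.fun.round(1), (w2m(*s.x[:2])*1000).round(1)
E
python3 -c "
from h import *
px=np.array([[55,503],[270,610],[472,400]])/5+[170,110]-.4
for z in(.085,.088,.091): print(z,coverfit(px,z))
im=np.load('im0.npz')
"
```

```text
0.085 (array([0.48299712, 0.00347176, 0.13796684]), array([ 0.3,  0.5, -0.6, -0. ,  0.4, -0.6]), array([-6.9,  0.9]))
0.088 (array([0.48523054, 0.00136127, 0.13851235]), array([ 0.1,  0.5, -0.6,  0. ,  0.5, -0.7]), array([-5. , -1.5]))
0.091 (array([ 0.48746356, -0.00074894,  0.13906201]), array([-0. ,  0.5, -0.5,  0.1,  0.6, -0.8]), array([-3.1, -3.9]))
```

Emit:
{"name": "move_arm", "arguments": {
  "plan": [
    [[0, 0.1, 0, 0.002, 0, 0.005, 0.0], [0, 0.2, 0, 0.0045, -0.001, 0.012, 0.0], [0, 0.2, 0, 0.005, -0.0015, 0.018, 0.0], [0, 0.2, 0, 0.005, -0.0015, 0.021, 0.0], [0, 0.2, 0, 0.005, -0.0015, 0.023, 0.0]]
  ]
}}

```text
time: 29.18
eef_pos: [0.4913, 0.0047, 0.0843]
tcp_rot: [0.998, 0.068, -0.0, -0.0]
contact_force: [-0.1, -0.9, -7.1]
opening: 0.094
```

```bash
python3 -c "
from h import *
im={n:read_camera(n) for n in('scene',)}
save(im['scene'],'scene22',(170,110,310,260),5)
goto(.4915,.0045,.078,-82.1)
print(get_state()['contact_force'],get_state()['wrist_torque'])
"
```

```text
t 29.23 now [0.4912 0.0048 0.0842] yaw -82.2 open 0.099 q6-> 1.44
   f 0.2 [-0.  0. -0.] [0.     0.0001 0.0012] world dist 
   f 0.4 [-0.  0. -0.] [0.0001 0.0001 0.0025] world dist 
   f 0.6 [-0.   0.  -0.1] [0.0001 0.0002 0.0037] world dist 
   f 0.8 [-0.   0.  -0.1] [0.0002 0.0002 0.0049] world dist 
   f 1 [-0.   0.  -0.1] [0.0002 0.0003 0.0062] world dist 0.006
[-0.07281664 -0.04752592 -7.40659994] [-0.00948552  0.00490247  0.02866133]
```

View pics/scene22.png

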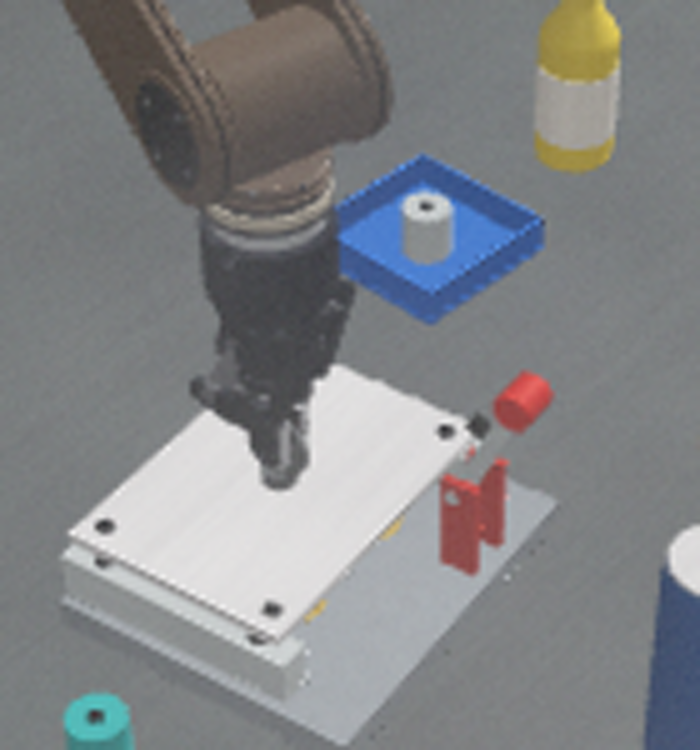

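Emit:
{"name": "move_arm", "arguments": {
  "plan": [
    [[0, 0, 0, 0, 0, 0.002, 0.0], [0, 0, 0, 0, 0, 0.004, 0.0], [0, 0, 0, 0, 0, 0.006, 0.0], [0, 0, 0, 0, 0, 0.007, 0.0], [0, 0, 0, 0, 0, 0.0075, 0.0]]
  ]
}}

```text
time: 29.85
eef_pos: [0.4914, 0.0047, 0.0782]
tcp_rot: [0.998, 0.068, -0.001, -0.0]
contact_force: [-6.6, 0.6, 6.4]
opening: 0.098
```

```bash
python3 -c "
from h import *
s=get_state();print(s['eef_pos'],s['contact_force'],s['wrist_torque'])
im={n:read_camera(n) for n in('scene',)}
save(im['scene'],'scene23',(170,110,310,260),5)
"
```

```text
[0.49136992 0.00465704 0.07816589] [-6.62198965  0.64041072  6.44227824] [ 0.05943623  0.94708118 -0.03359486]
```

View pics/scene23.png

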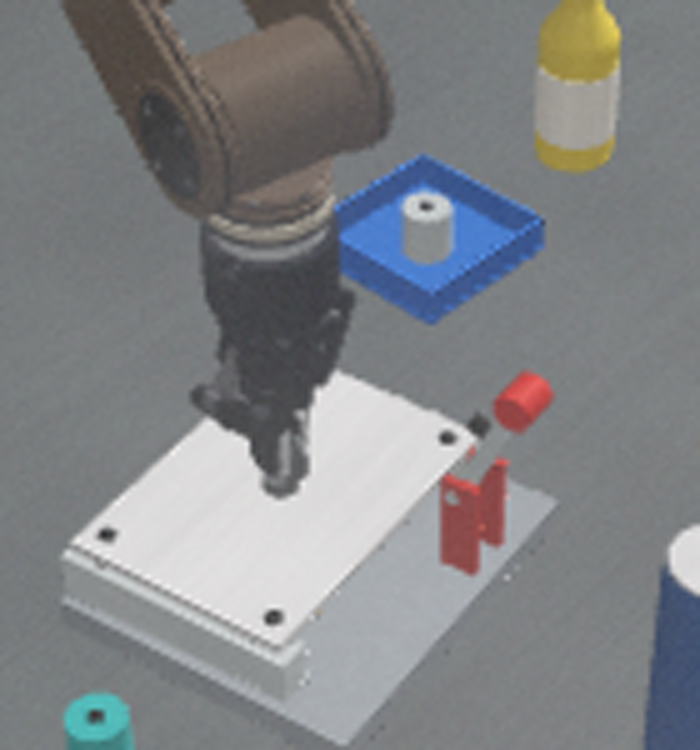

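The plate rests on the rails (force reversed to +6 N). I'll release and rise.

Emit:
{"name": "move_arm", "arguments": {
  "plan": [
    [[0, 0, 0, 0, 0, 0.0, 0.02], [0, 0, 0, 0, 0, 0.0, 0.03], [0, 0, 0, 0, 0, 0.0, 0.04], [0, 0, 0, 0, 0, -0.01, 0.04], [0, 0, 0, 0, 0, -0.04, 0.04]]
  ]
}}

```text
time: 30.52
eef_pos: [0.4902, 0.0049, 0.1175]
tcp_rot: [0.998, 0.068, -0.002, -0.001]
contact_force: [0.4, 0.1, 0.4]
opening: 0.469
```

Emit:
{"name": "move_arm", "arguments": {
  "plan": [
    [[0, 0, 0, 0, 0, -0.04, 0.04], [0, 0, 0, -0.02, 0, -0.07, 0.04], [0, 0, 0, -0.02, 0.05, -0.1, 0.04], [0, 0, 0, -0.02, 0.1, -0.12, 0.04], [0, 0, 0, -0.02, 0.15, -0.12, 0.04]]
  ]
}}

```text
time: 31.15
eef_pos: [0.4927, -0.1485, 0.2411]
tcp_rot: [0.998, 0.068, 0.0, 0.001]
contact_force: [0.6, -0.0, -0.2]
opening: 0.468
```

```bash
python3 -c "
from h import *
im={n:read_camera(n) for n in('scene','top')}
np.savez('im4.npz',**im)
save(im['scene'],'scene24',(170,130,310,250),5); save(im['top'],'top24',(200,150,320,250),5)
for n in im:
  print(n,[(q,round(d['p'],2),np.round(d['centre'],1)) for q in('clamp_knob','clamp_hinge') for d in pinpoint(n,q)[:2]])
print(get_state()['eef_pos'])
"
```

```text
scene [('clamp_knob', 0.63, array([252.9, 158.6])), ('clamp_knob', 0.52, array([274.2, 190.1])), ('clamp_hinge', 0.66, array([264.2, 206.5])), ('clamp_hinge', 0.32, array([282.6, 142.1]))]
top [('clamp_knob', 0.68, array([242.8, 170.9])), ('clamp_hinge', 0.57, array([244.6, 185. ]))]
[ 0.49107501 -0.14570424  0.23718411]
```

View pics/scene24.png

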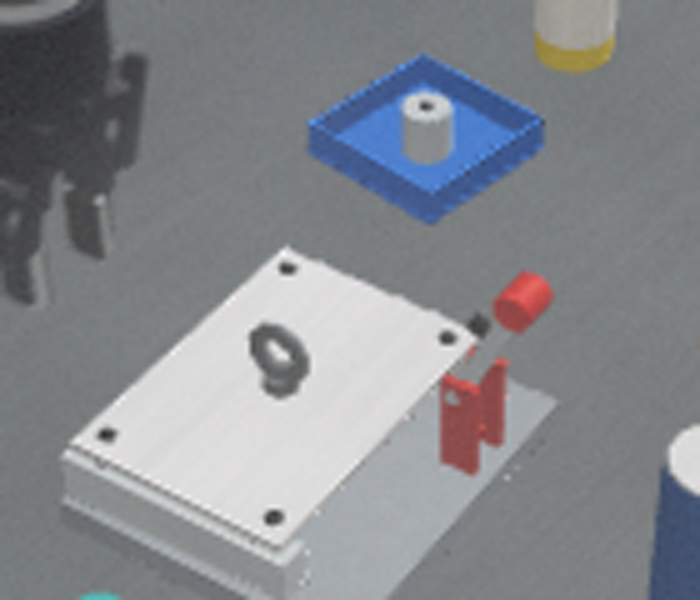

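View pics/top24.png

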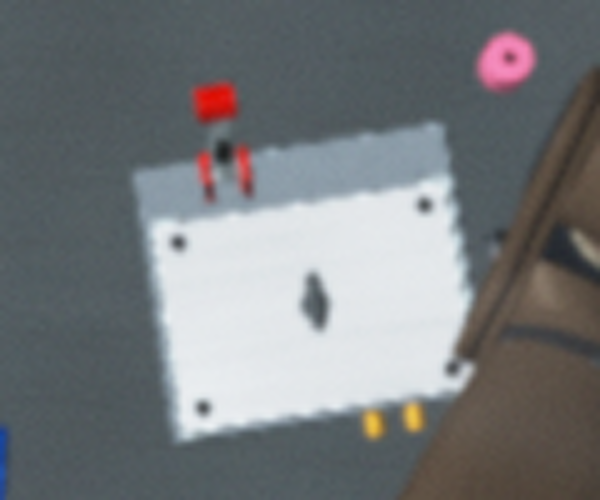

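```bash
python3 -c "
from h import *
im=np.load('im4.npz')
px=np.array([[68,447],[278,546],[481,341]])/5+[170,130]-.4
print(coverfit(px,.059))
# top: corners
pt=np.array([[470,385],[443,177],[147,218]])/5+[200,150]-.4
print(coverfit(pt,.059,'top'))
t=im['scene'].min(2); m=np.zeros(t.shape,bool); m[170:245,180:270]=1
r=rectfit('scene',m&(t>195),.059,0,0); print(r,w2m(r[0][0]/1e3,r[0][1]/1e3))
print('clamp knob @', [proj('scene',[*m2w(.1-.085*np.sin(-a)*-1*-1 if 0 else .1+.085*np.sin(a),.05),.077+.085*np.cos(a)])[0].round(1) for a in(.5,.6,.7)],[proj('top',[*m2w(.1+.085*np.sin(a),.05),.077+.085*np.cos(a)])[0].round(1) for a in(.5,.6,.7)])
"
```

```text
(array([0.49106682, 0.00185256, 0.13443796]), array([ 0.1, -0.3, -0.2,  1. ,  0.2, -0.9]), array([ 0.8, -1.8]))
(array([0.49348277, 0.00954633, 0.11421187]), array([ 0.1, -0.2, -0.7,  0.4,  0.6, -0.2]), array([4.3, 5.5]))
((490.91375732421875, 4.720283508300781), (151.6144256591797, 210.5492706298828), 7.891218185424805) [0.00107077 0.00108513]
clamp knob @ [array([276. , 191.6]), array([278.2, 193.7]), array([280.2, 196. ])] [array([242.7, 168.9]), array([242.5, 167.1]), array([242.2, 165.6])]
```

```bash
python3 -c "
from h import *
print('can',ray('scene',(310,258),0))
x,y=m2w(.172,.05); print(x,y); goto(x,y,.23,-82.1)
"
```

```text
can [0.76869266 0.05211916 0.        ]
0.6536327369761272 0.07635826919232688
t 31.45 now [ 0.4911 -0.1457  0.2372] yaw -82.2 open 0.466 q6-> 1.55
   f 0.2 [-0.   0.1 -0. ] [ 0.0383 -0.0396  0.0013] world dist 
   f 0.4 [-0.1  0.1 -0. ] [ 0.0765 -0.0791  0.0027] world dist 
   f 0.6 [-0.1  0.2 -0. ] [ 0.1148 -0.1187  0.004 ] world dist 
   f 0.8 [-0.1  0.2 -0. ] [ 0.1531 -0.1582  0.0053] world dist 
   f 1 [-0.1  0.3 -0.1] [ 0.1914 -0.1978  0.0067] world dist 0.275
```

Emit:
{"name": "move_arm", "arguments": {
  "plan": [
    [[0, 0, 0, 0.025, -0.025, 0.0, 0.0], [0, 0.1, 0, 0.065, -0.067, 0.0, 0.0], [0, 0.1, 0, 0.11, -0.113, 0.0, 0.0], [0, 0.2, 0, 0.155, -0.16, 0.0, 0.0], [0, 0.2, 0, 0.191, -0.198, 0.0, 0.0]]
  ],
  "force": 30
}}

```text
time: 32.08
eef_pos: [0.6535, 0.0803, 0.2366]
tcp_rot: [0.998, 0.07, -0.001, -0.001]
contact_force: [-0.5, -0.3, -0.1]
opening: 0.003
```

```bash
python3 -c "
from h import *
x,y=m2w(.172,.05); goto(x,y,.135,-82.1)
im={n:read_camera(n) for n in('scene','top')}
save(im['scene'],'scene25',(220,80,350,220),5); save(im['top'],'top25',(200,130,320,230),5)
"
```

```text
t 32.08 now [0.6535 0.0803 0.2366] yaw -82.0 open 0.003 q6-> 1.55
   f 0.2 [-0.  0.  0.] [-0.0001  0.0008  0.0203] world dist 
   f 0.4 [-0.1  0.   0. ] [-0.0001  0.0017  0.0407] world dist 
   f 0.6 [-0.1  0.1  0.1] [-0.0002  0.0025  0.061 ] world dist 
   f 0.8 [-0.1  0.1  0.1] [-0.0002  0.0033  0.0813] world dist 
   f 1 [-0.1  0.1  0.1] [-0.0003  0.0041  0.1016] world dist 0.102
```

View pics/scene25.png

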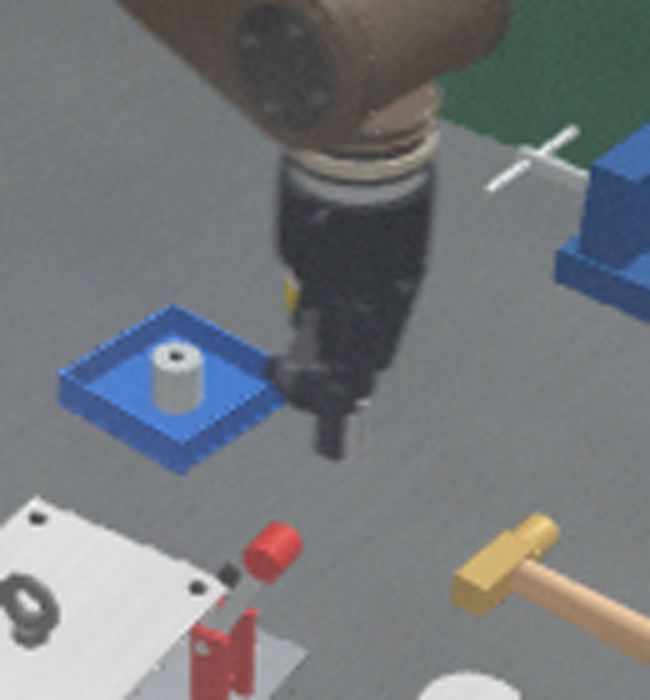

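Emit:
{"name": "move_arm", "arguments": {
  "plan": [
    [[0, 0, 0, 0, 0.002, 0.02, 0.0], [0, 0, 0, 0, 0.004, 0.05, 0.0], [0, 0, 0, 0, 0.004, 0.08, 0.0], [0, 0, 0, 0, 0.004, 0.095, 0.0], [0, 0, 0, 0, 0.004, 0.097, 0.0]]
  ]
}}

```text
time: 32.8
eef_pos: [0.6531, 0.0787, 0.1369]
tcp_rot: [0.997, 0.072, -0.003, -0.002]
contact_force: [0.9, 0.4, -0.6]
opening: -0.0
```

```bash
python3 -c "
from h import *
x,y=m2w(.1,.05); goto(x,y,.14,-82.1)
im={n:read_camera(n) for n in('scene','top')}
save(im['scene'],'scene26',(220,80,350,220),5); save(im['top'],'top26',(200,130,320,230),5)
"
```

```text
t 32.8 now [0.6531 0.0787 0.1369] yaw -81.8 open -0.0 q6-> 1.55
   f 0.2 [-0.1  0.1  0.1] [-0.0144  0.0004 -0.0005] world dist 
   f 0.4 [-0.1  0.1  0.1] [-0.0287  0.0007 -0.0011] world dist 
   f 0.6 [-0.2  0.2  0.2] [-0.0431  0.0011 -0.0016] world dist 
   f 0.8 [-0.2  0.2  0.3] [-0.0574  0.0015 -0.0022] world dist 
   f 1 [-0.3  0.3  0.3] [-0.0718  0.0019 -0.0027] world dist 0.072
```

View pics/scene26.png

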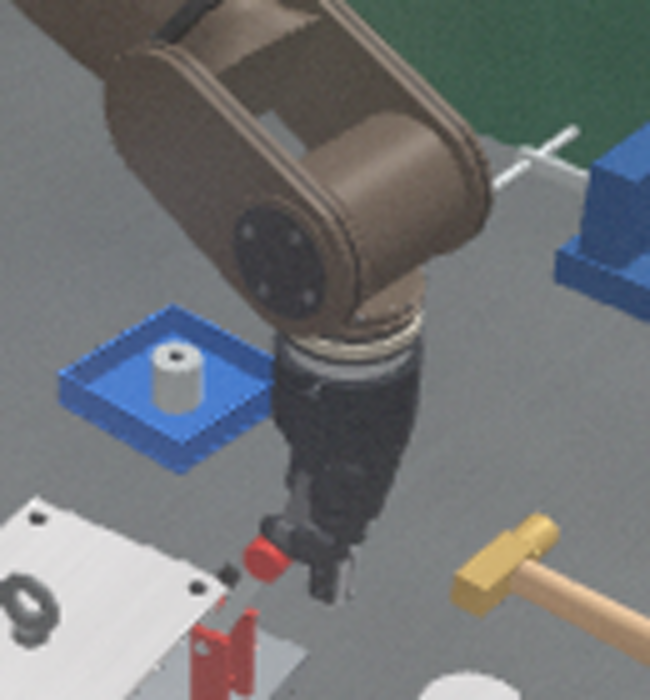

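Emit:
{"name": "move_arm", "arguments": {
  "plan": [
    [[0, 0, 0, -0.018, 0, 0, 0.0], [0, 0, 0, -0.036, 0, 0, 0.0], [0, 0, 0, -0.054, 0.001, 0, 0.0], [0, 0, 0, -0.072, 0.001, 0, 0.0], [0, 0, 0, -0.09, 0.002, 0, 0.0]]
  ]
}}

```text
time: 33.52
eef_pos: [0.5675, 0.0639, 0.1419]
tcp_rot: [0.997, 0.072, 0.003, -0.002]
contact_force: [2.4, -0.5, -2.9]
opening: 0.005
```

```bash
python3 -c "
from h import *
x,y=m2w(.065,.05); goto(x,y,.135,-82.1)
im={n:read_camera(n) for n in('scene','top')}
save(im['scene'],'scene27',(220,80,350,220),5); save(im['top'],'top27',(200,130,320,230),5)
"
```

```text
t 33.52 now [0.5675 0.0639 0.1419] yaw -81.8 open 0.005 q6-> 1.55
   f 0.2 [-0.  -0.1  0.1] [-0.004  -0.0002  0.0014] world dist 
   f 0.4 [-0.1 -0.1  0.1] [-0.008  -0.0003  0.0027] world dist 
   f 0.6 [-0.1 -0.2  0.2] [-0.012  -0.0005  0.0041] world dist 
   f 0.8 [-0.1 -0.3  0.3] [-0.016  -0.0006  0.0054] world dist 
   f 1 [-0.2 -0.3  0.3] [-0.02   -0.0008  0.0068] world dist 0.021
```

View pics/scene27.png

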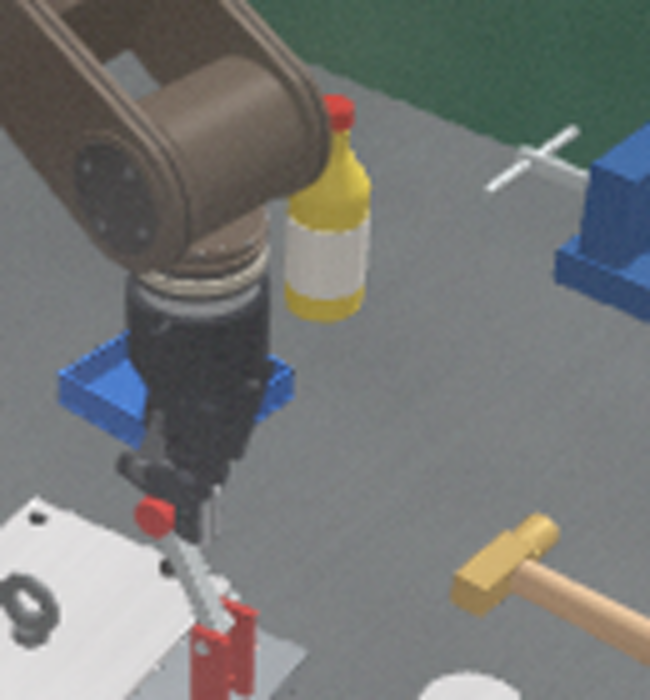

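Emit:
{"name": "move_arm", "arguments": {
  "plan": [
    [[0, 0, 0, -0.008, 0, 0.004, 0.0], [0, 0, 0, -0.017, 0, 0.008, 0.0], [0, 0, 0, -0.025, 0, 0.01, 0.0], [0, 0, 0, -0.022, 0, -0.01, 0.0], [0, 0, 0, -0.015, 0, -0.05, 0.0]]
  ]
}}

```text
time: 34.25
eef_pos: [0.5481, 0.0615, 0.189]
tcp_rot: [0.997, 0.072, -0.004, -0.002]
contact_force: [1.5, 0.1, -0.3]
opening: 0.0
```

```bash
python3 -c "
from h import *
im={n:read_camera(n) for n in('scene','top')}
x,y=m2w(.03,.05); goto(x,y,.17,-82.1)
save(im['scene'],'scene28',(220,80,350,220),5); save(im['top'],'top28',(200,130,320,230),5)
"
```

```text
t 34.35 now [0.5534 0.0612 0.1962] yaw -81.8 open 0.0 q6-> 1.54
   f 0.2 [-0.  -0.1  0.1] [-0.0082 -0.0003  0.0052] world dist 
   f 0.4 [-0.  -0.2  0.1] [-0.0163 -0.0007  0.0103] world dist 
   f 0.6 [-0.  -0.3  0.2] [-0.0245 -0.001   0.0155] world dist 
   f 0.8 [-0.1 -0.4  0.3] [-0.0327 -0.0013  0.0207] world dist 
   f 1 [-0.1 -0.5  0.3] [-0.0408 -0.0017  0.0258] world dist 0.048
```

View pics/scene28.png

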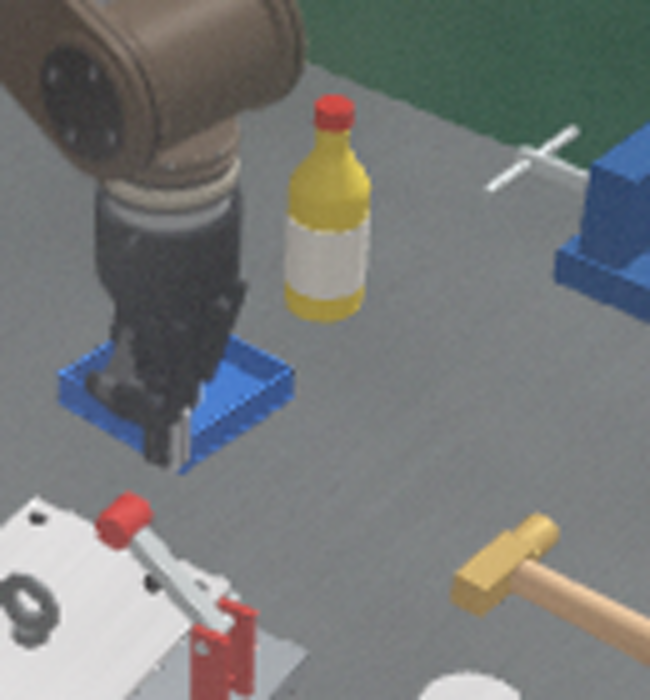

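```bash
python3 -c "
from h import *
for a in(.7,.8,.9,1): print(a,proj('scene',[*m2w(.1-.085*np.sin(a),.05),.077+.085*np.cos(a)])[0].round(1))
x,y=m2w(.033,.05); goto(x,y,.16,-82.1)
"
```

```text
0.7 [247.5 182.1]
0.8 [245.7 182.9]
0.9 [244.2 183.9]
1 [242.8 185.1]
t 34.35 now [0.5534 0.0612 0.1962] yaw -81.8 open 0.0 q6-> 1.54
   f 0.2 [-0.  -0.1  0.1] [-0.0076 -0.0003  0.0072] world dist 
   f 0.4 [-0.  -0.2  0.1] [-0.0152 -0.0007  0.0143] world dist 
   f 0.6 [-0.  -0.3  0.2] [-0.0228 -0.001   0.0215] world dist 
   f 0.8 [-0.1 -0.4  0.3] [-0.0303 -0.0013  0.0287] world dist 
   f 1 [-0.1 -0.5  0.3] [-0.0379 -0.0016  0.0358] world dist 0.052
```

Emit:
{"name": "move_arm", "arguments": {
  "plan": [
    [[0, -0.2, 0, -0.02, -0.001, 0.0, 0.0], [0, -0.4, 0, -0.04, -0.0015, 0.01, 0.0], [0, -0.4, 0, -0.041, -0.0015, 0.03, 0.0], [0, -0.4, 0, -0.042, -0.0015, 0.05, 0.0], [0, -0.4, 0, -0.046, -0.0015, 0.068, 0.0]]
  ]
}}

```text
time: 34.98
eef_pos: [0.5065, 0.0561, 0.1265]
tcp_rot: [0.997, 0.072, -0.001, -0.001]
contact_force: [-2.6, -0.5, 3.0]
opening: -0.0
```

```bash
python3 -c "
from h import *
s=get_state();print(s['contact_force'])
x,y=m2w(.021,.05); goto(x,y,.095,-82.1)
im={n:read_camera(n) for n in('scene',)}
save(im['scene'],'scene29',(200,100,300,220),5)
"
```

```text
[-2.62872295 -0.46853143  2.99893258]
t 34.98 now [0.5065 0.0561 0.1265] yaw -81.7 open -0.0 q6-> 1.54
   f 0.2 [-0.   0.   0.1] [-0.0005 -0.      0.0063] world dist 
   f 0.4 [-0.   0.1  0.1] [-0.001  -0.      0.0126] world dist 
   f 0.6 [-0.1  0.1  0.2] [-0.0014 -0.      0.0189] world dist 
   f 0.8 [-0.1  0.1  0.3] [-0.0019 -0.      0.0252] world dist 
   f 1 [-0.1  0.2  0.4] [-0.0024 -0.0001  0.0315] world dist 0.032
```

View pics/scene29.png

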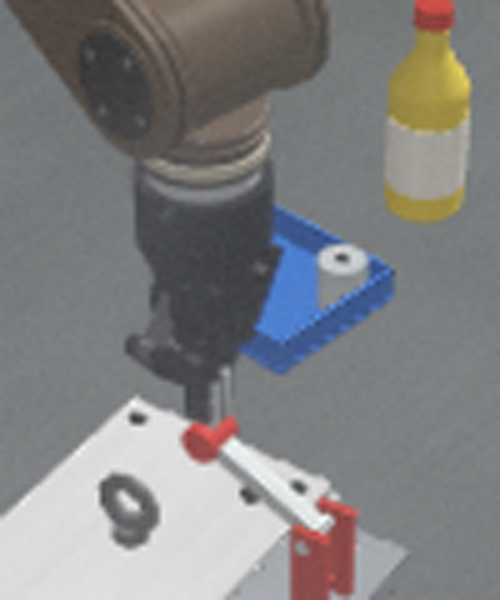

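The clamp is going down. The stray seems to have shifted inside the tray, from pixel (255,151) to (268,152). I'll check that after finishing the clamp.

Emit:
{"name": "move_arm", "arguments": {
  "plan": [
    [[0, 0, 0, -0.001, 0, 0.01, 0.0], [0, 0, 0, -0.002, 0, 0.02, 0.0], [0, 0, 0, -0.002, 0, 0.029, 0.0], [0, 0, 0, -0.002, 0, 0.035, 0.0], [0, 0, 0, -0.002, 0, 0.038, 0.0]]
  ]
}}

```text
time: 35.65
eef_pos: [0.5029, 0.056, 0.0882]
tcp_rot: [0.997, 0.072, -0.004, -0.001]
contact_force: [-11.8, -0.7, 25.0]
opening: 0.001
```

```bash
python3 -c "
from h import *
s=get_state();print(s['contact_force'],s['eef_pos'])
im={n:read_camera(n) for n in('scene',)}
save(im['scene'],'scene30',(170,100,310,250),5)
"
```

```text
[-11.81184145  -0.68717034  24.99981239] [0.50289152 0.05601241 0.08815414]
```

View pics/scene30.png

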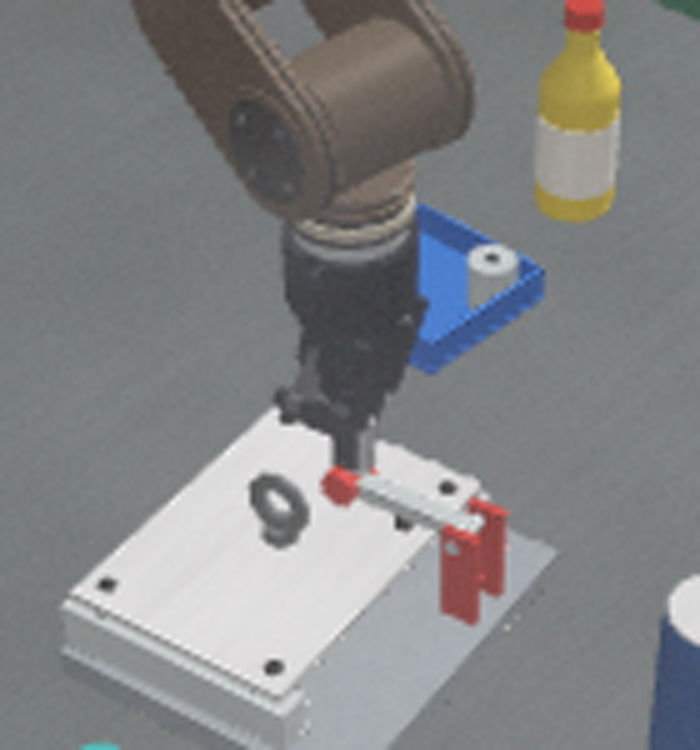

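The foot is down (25 N reaction). I'll lift clear and check everything.

Emit:
{"name": "move_arm", "arguments": {
  "plan": [
    [[0, 0, 0, 0, 0, -0.02, 0.0], [0, 0, 0, 0, 0, -0.06, 0.0], [0, 0, 0, 0, 0, -0.12, 0.0], [0, 0, 0, 0, 0.05, -0.15, 0.0], [0, 0, 0, 0, 0.11, -0.15, 0.0]]
  ]
}}

```text
time: 36.33
eef_pos: [0.5227, -0.054, 0.2425]
tcp_rot: [0.997, 0.074, 0.0, 0.001]
contact_force: [0.2, -0.5, -1.5]
opening: 0.001
```

Emit:
{"name": "move_arm", "arguments": {
  "plan": [
    [[0, 0, 0, 0, 0.06, 0, 0.0], [0, 0, 0, 0, 0.12, 0, 0.0], [0, 0, 0, 0, 0.17, 0, 0.0], [0, 0, 0, 0, 0.2, 0, 0.0], [0, 0, 0, 0, 0.2, 0, 0.0]]
  ]
}}

```text
time: 36.95
eef_pos: [0.5522, -0.2539, 0.2421]
tcp_rot: [0.997, 0.072, 0.001, 0.001]
contact_force: [-0.3, -0.0, -1.1]
opening: -0.002
```

```bash
python3 -c "
from h import *
im={n:read_camera(n) for n in('scene','top')}
np.savez('im5.npz',**im)
save(im['scene'],'scene31',(170,100,310,250),5); save(im['top'],'top31',(150,150,310,270),5)
t=im['scene'].min(2); m=np.zeros(t.shape,bool); m[170:245,180:270]=1
r=rectfit('scene',m&(t>195),.059,0,0); print(r,w2m(r[0][0]/1e3,r[0][1]/1e3)*1000)
t=im['top'].min(2); m=np.zeros(t.shape,bool); m[185:245,222:300]=1
r=rectfit('top',m&(t>185),.059,0,0); print(r,w2m(r[0][0]/1e3,r[0][1]/1e3)*1000)
for a in(1.45,1.5,1.57,1.62): print(a,proj('scene',[*m2w(.1-.085*np.sin(a),.05),.077+.085*np.cos(a)])[0].round(1))
"
```

```text
((497.7469482421875, 5.622711181640625), (165.1916961669922, 210.7001190185547), 7.832112789154053) [7.96321444 1.05277048]
((502.6180419921875, 7.0103912353515625), (179.53179931640625, 219.5338592529297), 7.18530797958374) [12.97747295  1.76720856]
1.45 [239.5 192.6]
1.5 [239.4 193.6]
1.57 [239.4 195.1]
1.62 [239.4 196.1]
```

View pics/scene31.png

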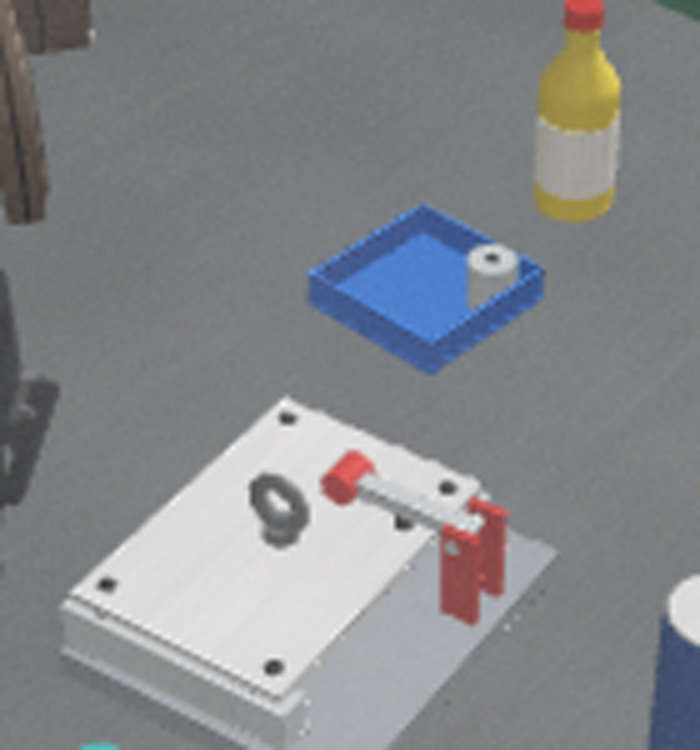

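View pics/top31.png

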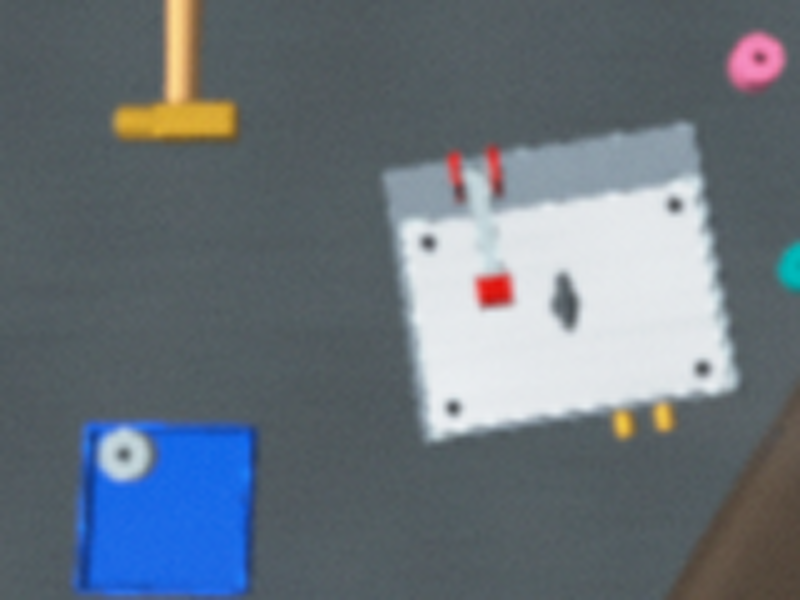

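```bash
python3 -c "
from h import *
im=np.load('im5.npz')
a=hole('scene',im['scene'],268,151.2,3); b=hole('top',im['top'],174.4,240.6,3)
for z in(.032,.042,.052): print(z,ray('scene',a,z)[:2].round(4),ray('top',b,z)[:2].round(4))
t=im['top'].astype(int); M=(t[...,2]-t[...,0]>60); M[:225]=0; M[:,:155]=0; M[:,215:]=0
print(rectfit('top',M,.028,0,0))
save(im['scene'],'scene32',(220,130,300,190),8)
save(im['scene'],'full5',None,1.5)
"
```

```text
0.032 [0.3745 0.3391] [0.3913 0.3248]
0.042 [0.3832 0.3283] [0.3909 0.3226]
0.052 [0.3919 0.3175] [0.3905 0.3204]
((352.18011474609375, 294.95098876953125), (126.77725219726562, 125.11054992675781), 87.84269714355469)
```

View pics/scene32.png

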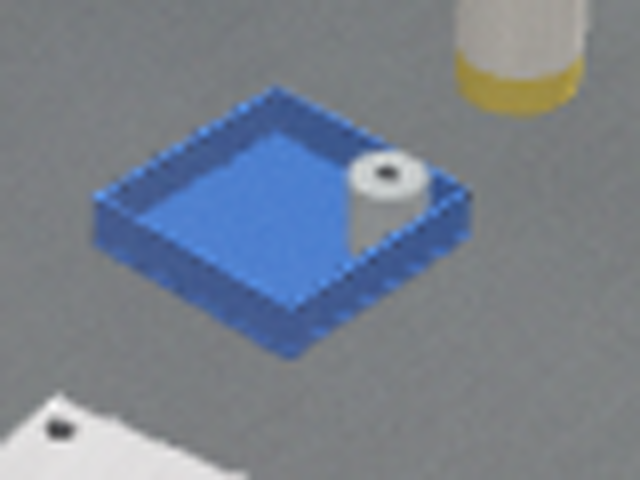

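View pics/full5.png

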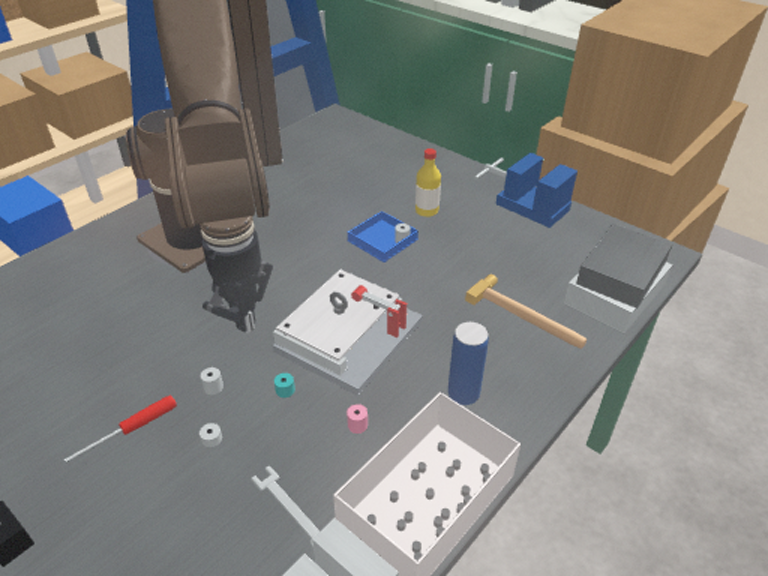

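The stray is still inside the tray, upright near its far corner. The plate bolts are in the same pixels as before clamping, the knob pixel (239,195) matches 1.57 rad, and the bystanders are where they were. I'll hand in.

```bash
python3 -c "
from plant import *
print(get_state()['contact_force']); print(ticket.sign_off())"
```

```text
[ 0.90834322  0.37394682 -0.16962157]
the job is handed in; nothing more can be done
None
```

The job is handed in at about 37 s of robot time. All steps are done as far as the cameras can show, and sign-off reports no verdict.

- **Stray:** it is in the blue tray. It was knocked about 4 cm aside during the run, but the last pictures show it still upright inside the tray, near one corner.
- **Pillars:** I measured the five steel pillars on the bench at about 31, 30, 31, 37 and 22 mm. The three 30 mm ones stand on ring0, ring1 and ring2. The 38 and 22 mm look-alikes stayed on the bench, and ring3 is empty.
- **Cover plate:** it lies flat on both rails, within about 2 mm of centre and square to the mould in the scene camera before clamping. Its bolts did not move when I clamped.
- **Clamp:** the foot is down with about 25 N of reaction felt while pressing. The knob's pixel position matches 1.57 rad.
- **Tools and bottles:** they look unmoved in the last pictures, and the arm ended clear of everything.

**Checks that disagreed:**
- Pillar offsets from ring centre came out at about 3–8 mm, and the two cameras differed in sign. All were under the 12 mm limit.
- A rough corner fit of the plate in the top view gave about 4 to 6 mm off centre.
- The outline fits of the plate after clamping read 8 and 13 mm off in x. The clamp arm lies inside that outline, so I relied on the unchanged bolt pixels instead.

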